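# Put the board-wash measuring cylinder and stirring paddle away to dry

### The arm

A 6-joint arm with a two-finger parallel gripper is mounted at the origin on the work surface. World frame = base frame: x ahead of the robot, y to its left, z up, the work surface at z = 0. Lengths are in m, angles in degrees, forces in N, time in s.
With the tool pointing down it reaches from about 0.4 to 0.825 m from the base axis. Payload 7 kg.
Tool frame: the origin (TCP) lies midway between the tips of the shut fingers; the grasp point (between the pads) lies 19 mm behind it (r.grasp_offset is the distance from the TCP to the grasp point, in m); z points along the fingers, x is the direction in which the jaws open and shut, and the axes are right-handed (so a half turn about z gives the same grasp; the last joint's range is limited). The gripper opens to 88 mm and grips with 3 to 60 N. Pads are 19 mm wide; open, the fingers measure 130 mm over their backs; the gripper's body (78 mm by 193 mm) begins 47 mm behind the grasp point.
Start: joints at [-47.779, 20.546, 0.682, 0, -70.136, -16.507], TCP at [0.293, -0.608, 0.227] pointing down, gripper open.
Joint ranges: [-176.03, 176.03], [-82.01, 121.73], [-58.28, 71.71], [-173.87, 95.51], [-174.79, -0.11], [-173.66, 173.66]. Speed limits (degrees/s): [136.94, 136.94, 172.46, 180, 180, 180].

### API

Orientations are given as [roll, pitch, yaw] about the fixed x, y, z axes, in that order (R = Rz(yaw) Ry(pitch) Rx(roll)).
In Python, from plant import r gives the robot as it stands.
- The arm moves only by the tool step_arm, never from a script. Its argument "deltas" is a list of rows, each a list of 7 numbers: the turn, a rotation vector about the tool's x, y, z in rad, then the shift along the tool's x, y, z in mm, then the opening, from -1 (shut) to 1 (fully open), so that 0 is half open. In form: [[ax, ay, az, x, y, z, grip], ...]. A call has 1 to 10 rows; each row shifts and turns the pose as measured when the row begins, along the tool's axes as they then stand; what a row does not reach is not made up. A row lasts 1/10 s, in which the tool goes at most 50 mm and 8.59 degrees, less where a joint would pass 70% of its speed; a pose out of reach is approached as far as the arm can. A call with a gripper value outside its range is refused whole. The fingers move at their own pace and stop on an object; "squeeze" is the grip in N (left out, the last holds). Time passes only in rows, so rows that do not move let the fingers close. It gives the time, the measured TCP pose, the force and the opening at its end, in the units of the state.
- r.get_state(): the state, without advancing time (a new reading comes with each control period).
- r.capture(name): name is "scene" or "side" or "wrist"; returns the picture (384x512x3 uint8, red, green, blue); there is no depth.
- r.camera_info(name): a dict with "vertical_fov" (degrees; the focal length in pixels is half the picture's height over the tangent of half this angle, whatever the lens; pixels are square), "cx", "cy" (the principal point, pixels), "view" (4x4, takes a point from world to camera coordinates). Camera axes: x right, y down, z forward; pixel columns grow to the right and rows downward; lengths in m; the calibration is good to about 2 mm. A picture is of the moment at which its call begins: read the wrist's pose just before it. camera_info takes no time and is no camera call; for the wrist camera it gives the pose at the moment of the call.
- r.close_job(): hands the job in, once; it reports no verdict.
The state is a dict: "time_s": time; "joints": joint angles; "qd": joint speeds; "joint_torque": joint torques, N m; "tcp_pos": TCP position; "eef_rot": TCP orientation; "contact_force": force on the tool from outside, world axes, zero at the start; "moment": the same for the moment, N m; "gripper_width": finger opening in m.
Only numpy, scipy, OpenCV 4.12 (cv2) and the standard library are available. Lean on these libraries where they do the work, as an engineer would, in place of code of your own. Each camera call takes 0.05 s, during which the arm holds its last target.

### The job

The board wash is mixed; put the mixing gear on the drying stand. Turn the measuring cylinder that lies on the mat upside down over the empty peg and lower it, without letting it drop, until its rim sits on the drain plate, and press the stirring paddle's handle down past the sprung jaws of the stand's two fork clips until it is fully home, about centred, with both jaws shut over it. Either may go first; leave everything else on the bench where it is.

Things in the scene. Friction and masses are not known exactly. Their poses are not given: they have to be found in the camera images.
- cylinder: Measuring cylinder, white plastic, 75 g, 180 mm long. Barrel 28 mm outside, 22 mm bore, 170 mm deep; hexagonal foot 68 mm over corners, 59 mm over flats, 8 mm thick; flanged rim 34 mm across, 4 mm high. Origin: centre of the foot's underside; z from foot to mouth. Starts lying on the mat on a flat of its foot and its rim, mouth away from the robot, sloping 4 deg down to the mouth.
- cylinder_mouth (a point): Centre of the measuring cylinder's open end, in the plane of the rim, 180 mm from the foot's underside; axes as the cylinder's.
- free_peg: The empty drying peg: upright, round, 12 mm thick, 95 mm high, tapered tip, 18 mm flange at its foot. Origin: centre of its foot on the drain plate; z up. It stands 110 mm from the clip line towards the stand's +x and 70 mm to one side or the other of the stand's middle; the other peg, 140 mm away, carries the beaker. Fixed.
- stand: The drying stand: steel drip tray 210 mm (x) by 270 mm (y), lip 19 mm high, slotted grey drain plate 14 mm above its underside. Two upright pegs stand on the plate at +x, a pair of fork clips at -x (nearer the robot). Origin: centre of the underside; x from clips to pegs, y along, z up. On the 2 mm mat. Fixed.
- clip_mid (a point): Midway between the two fork clips, on the axis of a handle that is fully home, 58 mm above the stand's underside; axes as the stand's: the handle lies along y, either way round. Clips: 14 mm wide, centred 45 mm each way along y. Each is an upright U slot 13.6 mm wide: tall fixed prong on +x (top 28 mm above this axis), short prong and hinged jaw on -x. Between them nothing is higher than 18 mm.
- jaw_left (a joint): Black sprung jaw of the clip on the +y side, hinged beside the short prong; its round nose is 8 mm above the seated axis and reaches 3 mm over the handle. 0 shut, grows as it is pushed outwards (-x); about 0.08 rad lets the handle pass, stop at 0.6. It springs shut by itself. Pressing the handle past both jaws takes about 5 to 15 N downwards.
- jaw_right (a joint): Sprung jaw of the clip on the -y side, same as the other.
- paddle: Stirring paddle, steel, 90 g, 198 mm long: straight round handle 12 mm thick and 150 mm long, with a flat blade (40 x 32 x 5 mm) at one end. Origin: middle of the round handle, on its axis; x along the handle to the blade (blade end at +123 mm, plain end at -75 mm), y across the blade, z normal to it. Starts lying on the mat.
- beaker: Bystander: white beaker, 48 mm across and 112 mm high, upside down on the other peg. Origin: centre of its bottom, which is on top.
- wash_bottle: Bystander: white wash bottle with a blue cap and a bent spout, 60 mm across, 185 mm high. Origin: centre of its underside.
- circuit_board: Bystander: green circuit board with a red module, 100 by 70 mm, lying flat. Origin: centre of its underside.
- spanner: Bystander: open-ended spanner, 150 mm long, lying flat. Origin: centre of its underside.
- reel: Bystander: grey solder reel, 60 mm across, 46 mm high. Origin: centre of its underside.
- flask: Bystander: capped bottle of wash concentrate, 56 mm across, 130 mm high. Origin: centre of its underside.
- parts_tray: Bystander: black open tray with compartments, 90 by 130 mm, 28 mm high. Origin: centre of its underside.

How it is judged:
By the outcome, as a careful person would: the job done as asked, in the order asked, and still so for the second after the job is handed in, with the robot touching nothing.
It also fails if it takes over 64 s, if anything falls off the work surface, if the arm or the gripper's body presses on something with over 40 N, if the wrist force passes 120 N, or if a joint passes its speed limit or range.

## Working session

There is one attempt and no reset: what is moved stays moved. The work goes in short steps, Python scripts to look and compute and a tool call to move; the robot and the scene stay as the last step left them, time stands still between calls to the robot, and variables do not carry over. Pictures are saved under pics/ and viewed, and the job is handed in when it is done.

Besides the shell and the picture viewer there is one more tool, called after ">>>" as name(argument=value, ...), one argument or row to a line, values as JSON. step_arm: Moves the arm, as the interface text tells. Its arguments: {"type":"object","properties":{"deltas":{"type":"array","items":{"type":"array","items":{"type":"number"}}},"squeeze":{"type":"number"}},"required":["deltas"]}

```bash
ls; mkdir -p pics; cat > h.py <<'E'
import numpy as np, cv2
from plant import r
from scipy.spatial.transform import Rotation as R
def cap(n,f):
    ci=r.camera_info(n); im=r.capture(n); cv2.imwrite(f'pics/{f}.png',im[:,:,::-1]); np.save(f'pics/{f}.npy',dict(ci),allow_pickle=True); return im
def info(f): return np.load(f'pics/{f}.npy',allow_pickle=True).item()
def ray(f,u,v):
    ci=info(f); fl=192/np.tan(np.radians(ci['vertical_fov']/2)); V=np.array(ci['view'])
    d=np.array([(u-ci['cx'])/fl,(v-ci['cy'])/fl,1.]); Rm=V[:3,:3]; o=-Rm.T@V[:3,3]; d=Rm.T@d; return o,d/np.linalg.norm(d)
def atz(f,u,v,z):
    o,d=ray(f,u,v); return o+d*(z-o[2])/d[2]
def tri(*obs):
    A=np.zeros((3,3));b=np.zeros(3);L=[]
    for o in obs:
        o,d=ray(*o); P=np.eye(3)-np.outer(d,d); A+=P;b+=P@o;L.append((o,P))
    x=np.linalg.solve(A,b); return x,[np.linalg.norm(P@(x-o)) for o,P in L]
def proj(f,p):
    ci=info(f); fl=192/np.tan(np.radians(ci['vertical_fov']/2)); V=np.array(ci['view']); q=V[:3,:3]@np.array(p)+V[:3,3]
    return np.array([ci['cx']+fl*q[0]/q[2],ci['cy']+fl*q[1]/q[2]])
def crop(f,x,y,w,h,s,out):
    im=cv2.imread(f'pics/{f}.png')[y:y+h,x:x+w]; cv2.imwrite(f'pics/{out}.png',cv2.resize(im,None,fx=s,fy=s,interpolation=cv2.INTER_CUBIC))
E
python3 - <<'E'
from h import *
for n in ('scene','side','wrist'):
    cap(n,n+'0'); ci=info(n+'0'); print(n,ci['vertical_fov'],ci['cx'],ci['cy'],ray(n+'0',256,192))
print({k:np.round(v,3) for k,v in r.get_state().items()}, r.grasp_offset)
E
```

```text
pics
scene 43.53201972510437 256.8271902717418 185.17305217440824 (array([ 1.69355137, -0.00276979,  1.24252639]), array([-0.70744719, -0.01520586, -0.70660261]))
side 49.38846596739145 256.9650503864978 186.9499473096727 (array([-0.15582521,  0.81700648,  0.74380569]), array([ 0.53047097, -0.67942828, -0.50692973]))
wrist 58.69031503212487 257.9280966624032 195.5418476151047 (array([ 0.2258143 , -0.63996428,  0.38381057]), array([ 0.24230465,  0.11344732, -0.96354458]))
{'time_s': np.float64(0.15), 'joints': array([-4.7777e+01,  2.0582e+01,  6.4700e-01, -1.5000e-02, -7.0134e+01,
       -1.6507e+01]), 'qd': array([ 0.084, -0.098,  0.124,  0.072,  0.079,  0.027]), 'joint_torque': array([-1.0000e-03, -5.8328e+01,  2.9329e+01,  7.0010e+00,  9.0000e-03,
       -0.0000e+00]), 'tcp_pos': array([ 0.293, -0.608,  0.226]), 'eef_rot': array([-1.79994e+02, -6.90000e-02,  1.15711e+02]), 'contact_force': array([0.283, 0.108, 0.027]), 'moment': array([-0.035, -0.047,  0.01 ]), 'gripper_width': np.float64(0.088)} 0.0188
```

View pics/scene0.png

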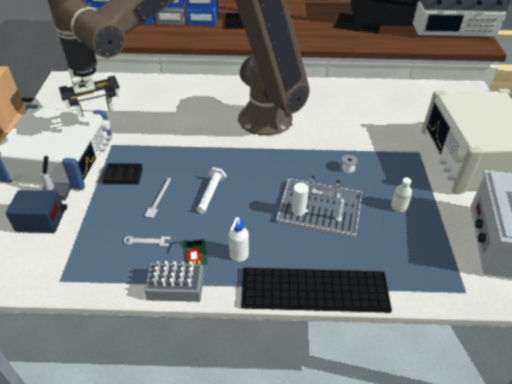

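View pics/side0.png

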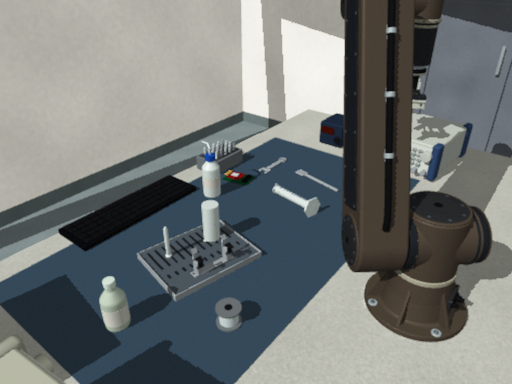

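View pics/wrist0.png

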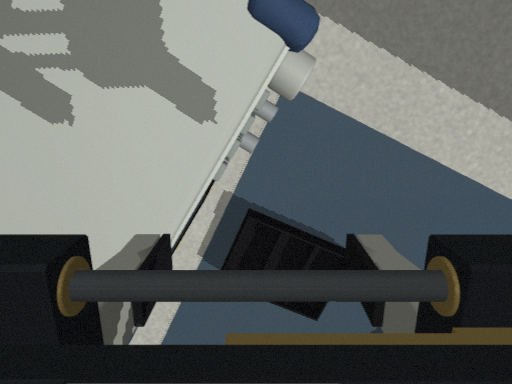

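```bash
python3 - <<'E'
from h import *
crop('scene0',130,150,120,100,6,'s0a'); crop('scene0',265,165,110,80,7,'s0b'); crop('side0',130,190,140,110,5,'d0b'); crop('side0',255,150,100,80,7,'d0a')
E
```

```text
(no output)
```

View pics/s0a.png

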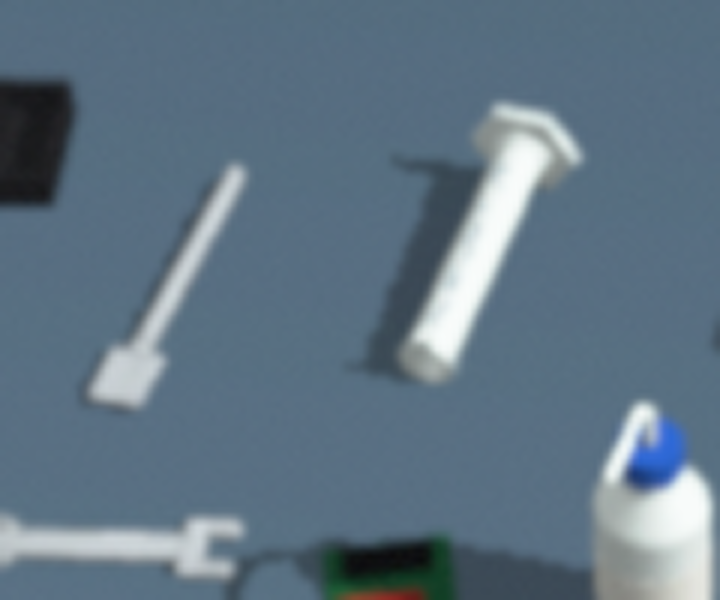

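View pics/s0b.png

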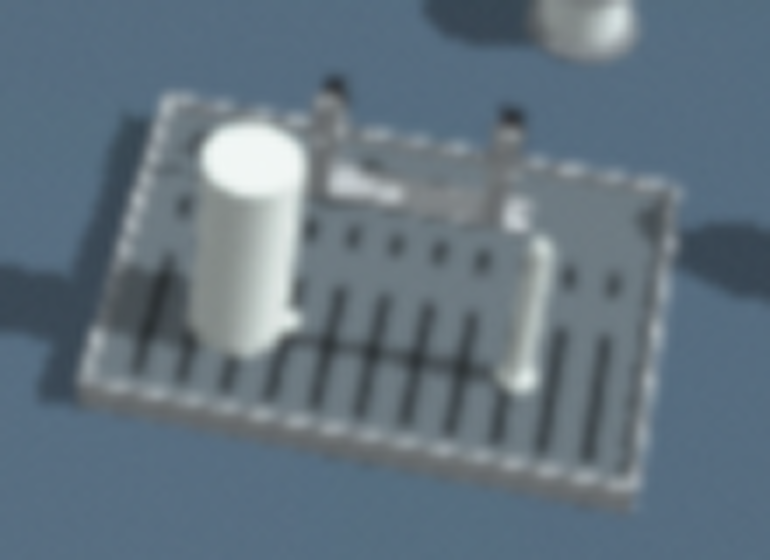

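View pics/d0b.png

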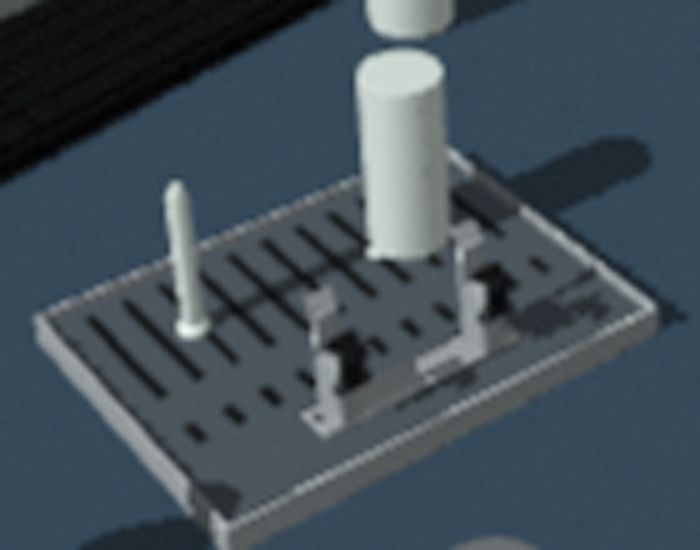

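View pics/d0a.png

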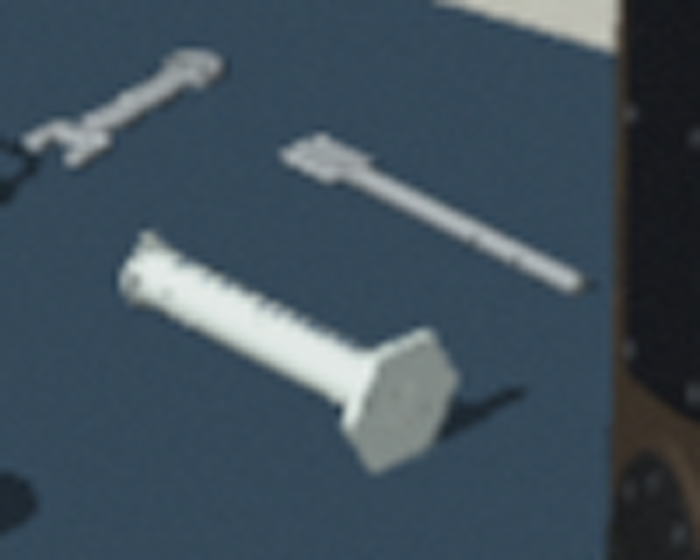

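```bash
python3 - <<'E'
from h import *
S=lambda x,y,k,ox,oy:(x/k+ox,y/k+oy)
sa=lambda x,y:('scene0',*S(x,y,6,130,150)); sb=lambda x,y:('scene0',*S(x,y,7,265,165)); db=lambda x,y:('side0',*S(x,y,5,130,190)); da=lambda x,y:('side0',*S(x,y,7,255,150))
def p(n,*o):
    x,e=tri(*o); print(n,np.round(x,4),np.round(e,4))
p('pegtip',sb(540,240),db(176,184)); p('pegfoot',sb(517,380),db(192,328))
p('mouth',sa(427,362),da(135,272)); p('foot',sa(530,135),da(400,402))
p('padend',sa(238,168),da(577,285)); p('blade',sa(112,392),da(300,152)); p('neck',sa(146,348),da(352,170))
p('beaker',sb(254,160),db(403,72))
for n,a,b in (('cA',(172,98),(655,308)),('cB',(678,190),(228,530)),('cC',(635,490),(40,322)),('cD',(85,388),(455,152))): p(n,sb(*a),db(*b)); 
print('lip corners at z=.021',[np.round(atz(*sb(*a),.021),4) for a in((172,98),(678,190),(635,490),(85,388))])
E
```

```text
pegtip [0.5833 0.2566 0.1103] [0.0004 0.0004]
pegfoot [0.585  0.2576 0.014 ] [0.0008 0.0008]
mouth [ 0.5668 -0.2146  0.0184] [0.0022 0.0022]
foot [ 0.3883 -0.1701  0.0342] [0.0015 0.0015]
padend [ 0.3958 -0.3533  0.0079] [0.0006 0.0006]
blade [ 0.5856 -0.395   0.0057] [0.0027 0.0027]
neck [ 0.549  -0.3841  0.0084] [0.0012 0.0012]
beaker [0.5487 0.1216 0.1253] [0.0017 0.0017]
cA [0.3935 0.0924 0.0179] [0.0013 0.0013]
cB [0.4529 0.3523 0.0172] [0.0011 0.0011]
cC [0.6537 0.3064 0.0149] [0.0012 0.0012]
cD [0.5907 0.0433 0.01  ] [0.0048 0.0048]
lip corners at z=.021 [array([0.398 , 0.0931, 0.021 ]), array([0.4575, 0.3522, 0.021 ]), array([0.6595, 0.3059, 0.021 ]), array([0.6044, 0.0466, 0.021 ])]
```

```bash
cat >> h.py <<'E'
def pose():
    s=r.get_state(); return np.array(s['tcp_pos']),R.from_euler('xyz',s['eef_rot'],degrees=True)
def plan(p1,R1,grip,n=None,vmax=45,wmax=8.0,start=None):
    p,Q=start if start else pose(); p1=np.array(p1,float)
    w=(Q.inv()*R1).as_rotvec(); d=np.linalg.norm(p1-p)*1000
    n=n or int(max(np.ceil(d/vmax),np.ceil(np.degrees(np.linalg.norm(w))/wmax),1))
    rows=[];dp=(p1-p)/n
    for i in range(n):
        t=Q.inv().apply(dp)*1000; rows.append([*np.round(w/n,4),*np.round(t,1),grip]); Q=Q*R.from_rotvec(w/n)
    for i in range(0,n,10): print('[',',\n'.join('['+','.join('%g'%v for v in q)+']' for q in rows[i:i+10]),']')
    return p1,R1
def down(yaw,tilt=0): return R.from_euler('xyz',[180,0,yaw],degrees=True)
def st():
    s=r.get_state(); print({k:np.round(s[k],3).tolist() for k in ('time_s','joints','tcp_pos','eef_rot','contact_force','gripper_width')})
E
python3 - <<'E'
from h import *
p,Q=pose(); ci=info('wrist0'); V=np.array(ci['view']); c=-V[:3,:3].T@V[:3,3]
print('cam in tool',Q.inv().apply(c-p), 'cam z in tool',Q.inv().apply(V[2,:3]),'cam x',Q.inv().apply(V[0,:3]))
plan([0.43,-0.36,0.21],down(77.5),1)
E
```

```text
cam in tool [ 0.00027598 -0.07423953 -0.15794897] cam z in tool [0.00157847 0.2776093  0.96069276] cam x [ 9.99998691e-01 -7.79907906e-04 -1.41768101e-03]
[ [-0.0001,-0.0002,0.0953,23.4,33,2.3,1],
[-0.0001,-0.0002,0.0953,26.4,30.7,2.3,1],
[-0.0001,-0.0002,0.0953,29.2,28,2.3,1],
[-0.0001,-0.0002,0.0953,31.8,25.1,2.3,1],
[-0.0001,-0.0002,0.0953,34,22,2.3,1],
[-0.0001,-0.0002,0.0953,35.9,18.6,2.3,1],
[-0.0001,-0.0002,0.0953,37.5,15.1,2.3,1] ]
```

```bash
python3 - <<'E'
from h import *
plan([0.51,-0.31,0.23],down(77.5),1)
E
```

```text
[ [-0.0001,-0.0001,0.0741,19.3,36.1,-0.4,1],
[-0.0001,-0.0001,0.0741,22,34.6,-0.4,1],
[-0.0001,-0.0001,0.0741,24.5,32.9,-0.4,1],
[-0.0001,-0.0001,0.0741,26.8,31,-0.4,1],
[-0.0001,-0.0001,0.0741,29,28.9,-0.4,1],
[-0.0001,-0.0001,0.0741,31.1,26.7,-0.4,1],
[-0.0001,-0.0001,0.0741,33,24.3,-0.5,1],
[-0.0001,-0.0001,0.0741,34.7,21.8,-0.5,1],
[-0.0001,-0.0001,0.0741,36.2,19.1,-0.5,1] ]
```

>>> step_arm(
  deltas=[
    [0,0,0.074,19,36,-0.4,1],
    [0,0,0.074,22,34.5,-0.4,1],
    [0,0,0.074,24.5,33,-0.4,1],
    [0,0,0.074,27,31,-0.4,1],
    [0,0,0.074,29,29,-0.4,1],
    [0,0,0.074,31,26.5,-0.4,1],
    [0,0,0.074,33,24.5,-0.5,1],
    [0,0,0.074,34.5,22,-0.5,1],
    [0,0,0.074,36,19,-0.5,1],
  ],
)

```text
time_s: 1.05
tcp_pos: [0.5167, -0.3053, 0.2262]
eef_rot: [-179.6, -0.2, 75.6]
contact_force: [0.6, -1.1, 0.9]
gripper_width: 0.0875
```

```bash
python3 - <<'E'
from h import *
st(); cap('wrist','w1'); st()
E
```

```text
{'time_s': 1.05, 'joints': [-12.068, 13.821, -8.768, -0.208, -67.764, -92.264], 'tcp_pos': [0.517, -0.305, 0.226], 'eef_rot': [-179.64, -0.178, 75.588], 'contact_force': [0.593, -1.148, 0.878], 'gripper_width': 0.088}
{'time_s': 1.1, 'joints': [-11.68, 13.89, -8.661, -0.262, -67.724, -92.811], 'tcp_pos': [0.52, -0.302, 0.226], 'eef_rot': [-179.712, -0.228, 75.409], 'contact_force': [2.001, 2.198, -0.441], 'gripper_width': 0.087}
```

View pics/w1.png

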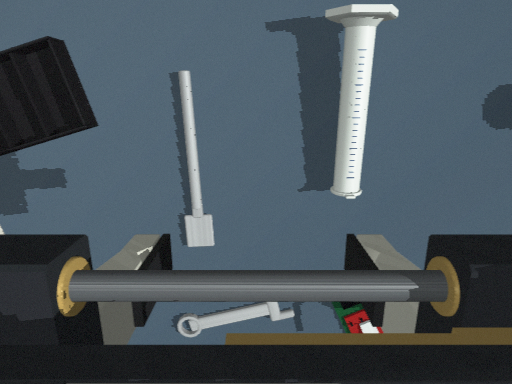

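```bash
python3 - <<'E'
from h import *
crop('w1',150,60,100,195,3,'w1a'); crop('w1',310,0,110,205,3,'w1b')
a=cv2.imread('pics/w1a.png'); b=cv2.imread('pics/w1b.png'); H=max(a.shape[0],b.shape[0]); o=np.zeros((H,a.shape[1]+b.shape[1],3),np.uint8); o[:a.shape[0],:a.shape[1]]=a; o[:b.shape[0],a.shape[1]:]=b; cv2.imwrite('pics/w1c.png',o[:600])
E
```

```text
(no output)
```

View pics/w1c.png

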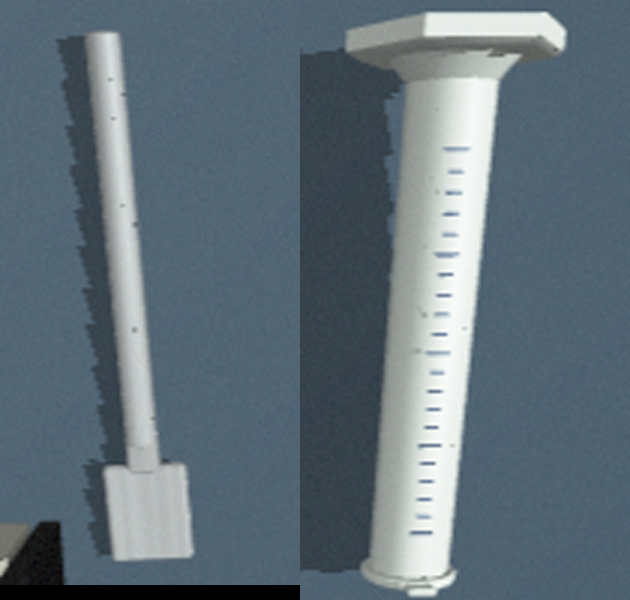

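```bash
python3 - <<'E'
from h import *
e=atz('w1',184.7,71.5,.011); h1=atz('w1',186.5,92,.008); h2=atz('w1',197.5,203.3,.008); hn=atz('w1',197.7,208,.008); b=atz('w1',199.8,245.5,.008)
d=h2-h1; print('paddle',e,hn,b,np.degrees(np.arctan2(d[1],d[0])),np.linalg.norm(hn-e),np.linalg.norm(b-e))
c1=atz('w1',360,33.3,.030); c2=atz('w1',346.8,183.3,.020); d=c2-c1; print('cyl',c1,c2,np.degrees(np.arctan2(d[1],d[0])),np.linalg.norm(d))
m=atz('w1',346,191,.019); print('mouth',m)
# two-view heights
x,er=tri(('w1',184.7,71.5),('scene0',238/6+130,168/6+150),('side0',577/7+255,285/7+150)); print('padend',x,er)
x,er=tri(('w1',345.5,193),('scene0',427/6+130,370/6+150)); print('mouth',x,er)
E
```

```text
paddle [ 0.40034877 -0.35163646  0.011     ] [ 0.54578694 -0.38289327  0.008     ] [ 0.59139561 -0.39430149  0.008     ] -11.697184634291403 0.14878928500380365 0.1957758906767376
cyl [ 0.41125738 -0.17616753  0.03      ] [ 0.55618222 -0.21276205  0.02      ] -14.171347420395987 0.14980777413199056
mouth [ 0.56493292 -0.2149993   0.019     ]
padend [ 0.39756619 -0.35290325  0.00815427] [np.float64(0.0025238487630075052), np.float64(0.0015593313835032712), np.float64(0.0016260722057863323)]
mouth [ 0.56826678 -0.21571137  0.01568875] [np.float64(0.0004120571352856956), np.float64(0.00041205713528582406)]
```

```bash
python3 - <<'E'
from h import *
s=plan([0.473,-0.3673,0.04],down(77.8),1,n=6); plan([0.473,-0.3673,.004],down(77.8),1,n=3,start=s)
E
```

```text
[ [-0.0008,-0.0007,-0.007,-12.7,-4.7,31,1],
[-0.0008,-0.0007,-0.007,-12.6,-4.8,31,1],
[-0.0008,-0.0007,-0.007,-12.6,-4.9,31,1],
[-0.0008,-0.0007,-0.007,-12.5,-5,31,1],
[-0.0008,-0.0007,-0.007,-12.5,-5.1,31,1],
[-0.0008,-0.0007,-0.007,-12.4,-5.3,31,1] ]
[ [0,0,0,0,-0,12,1],
[0,0,0,0,-0,12,1],
[0,0,0,0,-0,12,1] ]
```

>>> step_arm(
  deltas=[
    [0,0,-0.007,-12.7,-4.7,30,1],
    [0,0,-0.007,-12.6,-4.8,30,1],
    [0,0,-0.007,-12.6,-4.9,30,1],
    [0,0,-0.007,-12.5,-5,30,1],
    [0,0,-0.007,-12.5,-5,28,1],
    [0,0,-0.007,-12.4,-5,25,1],
    [0,0,0,0,0,0,1],
  ],
)

```text
time_s: 1.8
tcp_pos: [0.4756, -0.3653, 0.0473]
eef_rot: [-179.9, -0.3, 78.4]
contact_force: [-0.4, -0.4, -0.8]
gripper_width: 0.0877
```

```bash
python3 - <<'E'
from h import *
st(); plan([0.473,-0.3673,.004],down(77.8),1,n=4); cap('wrist','w2')
E
```

```text
{'time_s': 1.8, 'joints': [-19.052, 23.469, -20.94, -0.376, -45.759, -82.322], 'tcp_pos': [0.476, -0.365, 0.047], 'eef_rot': [-179.868, -0.289, 78.363], 'contact_force': [-0.353, -0.393, -0.787], 'gripper_width': 0.088}
[ [-0.0006,-0.0013,0.0025,-0.7,-0.5,10.8,1],
[-0.0006,-0.0013,0.0025,-0.7,-0.5,10.8,1],
[-0.0006,-0.0013,0.0025,-0.7,-0.5,10.8,1],
[-0.0006,-0.0013,0.0025,-0.6,-0.5,10.8,1] ]
```

View pics/w2.png

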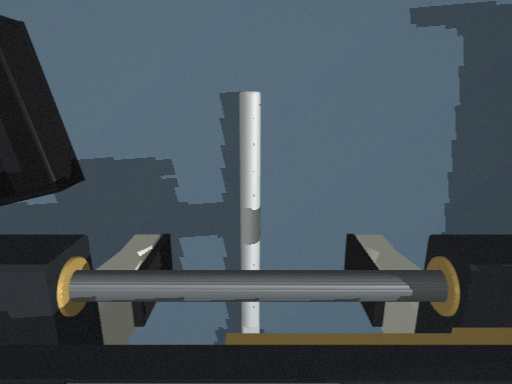

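```bash
python3 - <<'E'
from h import *
a=atz('w2',250.5,110,.008); b=atz('w2',250.3,225,.008); e=atz('w2',250.7,92.5,.011); d=b-a
print(a,b,e,np.degrees(np.arctan2(d[1],d[0])), e+75e-3*d/np.linalg.norm(d))
t=np.array([0.473,-.3673]);u=d[:2]/np.linalg.norm(d[:2]); q=t-a[:2]; print('perp off mm',1000*(u[0]*q[1]-u[1]*q[0]))
E
```

```text
[ 0.40872111 -0.35476459  0.008     ] [ 0.47603969 -0.36911642  0.008     ] [ 0.39959283 -0.35267927  0.011     ] -12.03486744884365 [ 0.4729444  -0.36831729  0.011     ]
perp off mm 1.1427037901229655
```

>>> step_arm(
  deltas=[
    [0,-0.004,0.002,-1.5,-0.8,12,1],
    [0,0,0.002,-1,-0.5,12,1],
    [0,0,0.002,-0.8,-0.4,10,1],
    [0,0,0,-0.4,-0.2,6,1],
    [0,0,0,0,0,0,1],
  ],
)

```text
time_s: 2.35
tcp_pos: [0.4781, -0.3689, 0.0101]
eef_rot: [179.6, 0.1, 78.1]
contact_force: [0.1, 0.6, -0.7]
gripper_width: 0.0877
```

>>> step_arm(
  deltas=[
    [0,0,0,0,-3,4,1],
    [0,0,0,0,-2,2,1],
    [0,0,0,0,0,1,1],
  ],
)

```text
time_s: 2.65
tcp_pos: [0.4736, -0.3678, 0.0032]
eef_rot: [179.6, 0.1, 78.2]
contact_force: [0.9, 0.4, -0.1]
gripper_width: 0.0879
```

>>> step_arm(
  deltas=[
    [0.004,0,0,0,0,0,-1],
    [0,0,0,0,0,0,-1],
    [0,0,0,0,0,0,-1],
    [0,0,0,0,0,0,-1],
    [0,0,0,0,0,0,-1],
  ],
  squeeze=60,
)

```text
time_s: 3.15
tcp_pos: [0.4741, -0.368, 0.0041]
eef_rot: [179.7, 0.1, 78.2]
contact_force: [0.6, 0.5, 0.3]
gripper_width: 0.0533
```

>>> step_arm(
  deltas=[
    [0,0,0,0,0,0,-1],
    [0,0,0,0,0,0,-1],
    [0,0,0,0,0,0,-1],
    [0,0,0,0,0,0,-1],
    [0,0,0,0,0,0,-1],
    [0,0,0,0,0,0,-1],
    [0,0,0,0,0,0,-1],
  ],
)

```text
time_s: 3.85
tcp_pos: [0.4742, -0.3682, 0.0042]
eef_rot: [179.7, 0.1, 78.2]
contact_force: [-0.0, -0.4, 0.4]
gripper_width: 0.0102
```

```bash
python3 - <<'E'
from h import *
st(); p,Q=pose(); s=plan([p[0],p[1],0.21],Q,-1,n=5); s=plan([0.42,0.16,0.21],down(167.1),-1,start=s)
E
```

```text
{'time_s': 3.85, 'joints': [-19.134, 26.508, -23.505, 0.149, -39.696, -82.818], 'tcp_pos': [0.474, -0.368, 0.004], 'eef_rot': [179.724, 0.132, 78.162], 'contact_force': [-0.024, -0.386, 0.383], 'gripper_width': 0.01}
[ [0,0,0,-0.1,0.2,-41.2,-1],
[0,0,0,-0.1,0.2,-41.2,-1],
[0,0,0,-0.1,0.2,-41.2,-1],
[0,0,0,-0.1,0.2,-41.2,-1],
[0,0,0,-0.1,0.2,-41.2,-1] ]
[ [0.0002,0.0005,-0.1294,42.2,-13.5,-0.2,-1],
[0.0002,0.0005,-0.1294,43.5,-7.9,-0.1,-1],
[0.0002,0.0005,-0.1294,44.2,-2.2,-0.1,-1],
[0.0002,0.0005,-0.1294,44.1,3.5,-0.1,-1],
[0.0002,0.0005,-0.1294,43.3,9.2,-0.1,-1],
[0.0002,0.0005,-0.1294,41.7,14.7,-0.1,-1],
[0.0002,0.0005,-0.1294,39.5,19.9,-0,-1],
[0.0002,0.0005,-0.1294,36.6,24.9,-0,-1],
[0.0002,0.0005,-0.1294,33.1,29.4,-0,-1],
[0.0002,0.0005,-0.1294,29,33.4,-0,-1] ]
[ [0.0002,0.0005,-0.1294,24.5,36.9,-0,-1],
[0.0002,0.0005,-0.1294,19.5,39.7,-0,-1] ]
```

```bash
python3 - <<'E'
from h import *
p,Q=pose(); s=plan([0.413,0.225,0.21],down(167.1),-1,n=14,start=(np.array([.474,-.368,.21]),Q))
E
```

```text
[ [0.0001,0.0004,-0.1109,40.6,-13,-0.2,-1],
[0.0001,0.0004,-0.1109,41.7,-8.4,-0.1,-1],
[0.0001,0.0004,-0.1109,42.4,-3.7,-0.1,-1],
[0.0001,0.0004,-0.1109,42.6,1,-0.1,-1],
[0.0001,0.0004,-0.1109,42.2,5.7,-0.1,-1],
[0.0001,0.0004,-0.1109,41.3,10.3,-0.1,-1],
[0.0001,0.0004,-0.1109,39.9,14.8,-0.1,-1],
[0.0001,0.0004,-0.1109,38,19.2,-0,-1],
[0.0001,0.0004,-0.1109,35.7,23.3,-0,-1],
[0.0001,0.0004,-0.1109,32.9,27.1,-0,-1] ]
[ [0.0001,0.0004,-0.1109,29.7,30.5,-0,-1],
[0.0001,0.0004,-0.1109,26.1,33.6,-0,-1],
[0.0001,0.0004,-0.1109,22.2,36.3,-0,-1],
[0.0001,0.0004,-0.1109,18.1,38.6,-0,-1] ]
```

>>> step_arm(
  deltas=[
    [0,0,0,0,0,-30,-1],
    [0,0,0,0,0,-41,-1],
    [0,0,0,0,0,-45,-1],
    [0,0,0,0,0,-45,-1],
    [0,0,0,0,0,-45,-1],
  ],
)

```text
time_s: 4.35
tcp_pos: [0.4683, -0.365, 0.2078]
eef_rot: [-179.2, -0.1, 78.1]
contact_force: [2.1, -1.4, -1.1]
gripper_width: 0.0104
```

>>> step_arm(
  deltas=[
    [-0.01,0,-0.11,40.5,-13,0,-1],
    [0,0,-0.11,42,-8,0,-1],
    [0,0,-0.11,42.5,-3.5,0,-1],
    [0,0,-0.11,42.5,1,0,-1],
    [0,0,-0.11,42,6,0,-1],
    [0,0,-0.11,41,10.5,0,-1],
    [0,0,-0.11,40,15,0,-1],
    [0,0,-0.11,38,19,0,-1],
    [0,0,-0.11,36,23,0,-1],
    [0,0,-0.11,33,27,0,-1],
  ],
)

```text
time_s: 5.35
tcp_pos: [0.4205, 0.0668, 0.2151]
eef_rot: [179.6, 0.5, 143.0]
contact_force: [1.9, 0.7, -1.1]
gripper_width: 0.0106
```

```bash
python3 - <<'E'
from h import *
st();plan([0.413,0.225,0.21],down(167.1),-1)
E
```

```text
{'time_s': 5.35, 'joints': [36.107, -3.788, -30.313, 0.349, -62.942, -73.245], 'tcp_pos': [0.421, 0.067, 0.215], 'eef_rot': [179.58, 0.453, 143.017], 'contact_force': [1.856, 0.684, -1.124], 'gripper_width': 0.011}
[ [0.0014,0.0023,-0.1051,25.3,30.5,1.3,-1],
[0.0014,0.0023,-0.1051,22,32.9,1.3,-1],
[0.0014,0.0023,-0.1051,18.4,35.1,1.3,-1],
[0.0014,0.0023,-0.1051,14.6,36.8,1.3,-1] ]
```

>>> step_arm(
  deltas=[
    [0.001,0.002,-0.105,25,30.5,1,-1],
    [0.001,0.002,-0.105,22,33,1,-1],
    [0.001,0.002,-0.105,18,35,1,-1],
    [0,0,-0.105,14.5,37,1,-1],
    [0,0,0,0,0,0,-1],
    [0,0,0,0,0,0,-1],
  ],
)

```text
time_s: 5.95
tcp_pos: [0.408, 0.2356, 0.2111]
eef_rot: [179.8, 0.2, 168.7]
contact_force: [-0.2, -0.9, -1.4]
gripper_width: 0.0102
```

```bash
python3 - <<'E'
from h import *
st(); cap('wrist','w3'); cap('side','d3')
E
```

```text
{'time_s': 5.95, 'joints': [54.09, 1.485, -25.628, 0.075, -62.62, -65.41], 'tcp_pos': [0.408, 0.236, 0.211], 'eef_rot': [179.785, 0.172, 168.713], 'contact_force': [-0.186, -0.942, -1.384], 'gripper_width': 0.01}
```

View pics/w3.png

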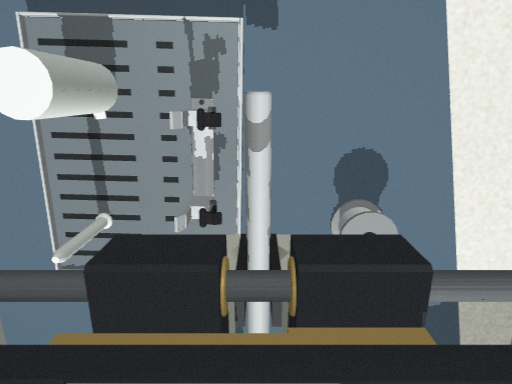

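View pics/d3.png

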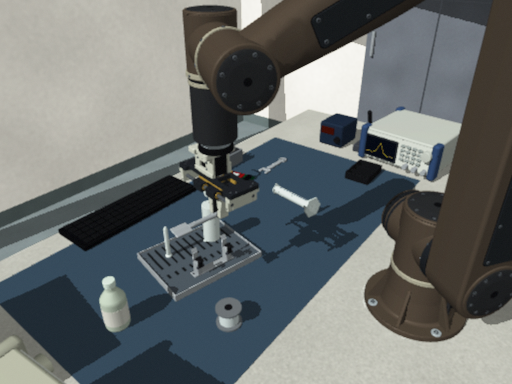

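```bash
python3 - <<'E'
from h import *
crop('w3',150,80,130,160,5,'w3a'); im=cv2.imread('pics/w3a.png'); cv2.imwrite('pics/w3a.png',cv2.resize(im,None,fx=.74,fy=.74))
crop('w3',160,95,70,145,4,'w3b')
E
```

```text
(no output)
```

View pics/w3b.png

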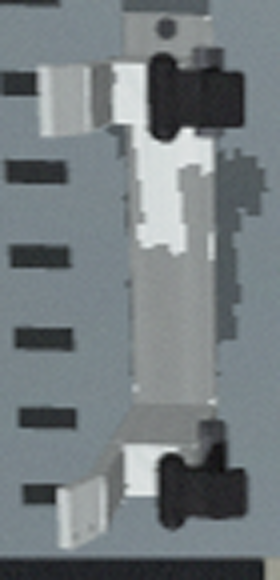

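```bash
python3 - <<'E'
from h import *
u=atz('w3',197.0,119.5,.068); l=atz('w3',199.75,217.8,.068); d=l-u
yaw=np.degrees(np.arctan2(-d[0],d[1])); print(u,l,np.linalg.norm(d),'yaw',yaw)
for yw in (yaw,-12.9):
    ex=np.array([np.cos(np.radians(yw)),np.sin(np.radians(yw))]); m=(u+l)[:2]/2+.003*ex; print('clip_mid',m, 'peg',m+.11*ex+.07*np.array([-ex[1],ex[0]]))
# stand corners seen
L=[(20.5,16),(243,18)]
c=[atz('w3',*q,.021) for q in L]; print(c, np.degrees(np.arctan2(*(c[0]-c[1])[[1,0]])))
print('pegtip',atz('w3',105,218,.111))
p,Q=pose(); print(p, 'handle end',atz('w3',259,95,p[2]+.005), 'h', atz('w3',260,200,p[2]+.005))
# prong tops
print(atz('w3',160+58/4,95+100/4,.088),atz('w3',160+82/4,95+515/4,.088))
E
```

```text
[0.44946054 0.17156643 0.068     ] [0.46893122 0.2595397  0.068     ] 0.09010218693249013 yaw -12.479807282608748
clip_mid [0.46212499 0.21490478] peg [0.58465262 0.25948033]
clip_mid [0.46212016 0.21488332] peg [0.5849714  0.25855909]
[array([0.59504555, 0.05076847, 0.021     ]), array([0.39432683, 0.09245541, 0.021     ])] -11.73286694973574
pegtip [0.53289026 0.23103213 0.111     ]
[0.40836128 0.23477465 0.2112933 ] handle end [0.39314065 0.16217346 0.2162933 ] h [0.40181767 0.20846358 0.2162933 ]
[0.46360302 0.16779956 0.088     ] [0.48185465 0.25519071 0.088     ]
```

```bash
python3 - <<'E'
from h import *
st();plan([0.4635,0.217,0.12],down(167.5),-1,n=4)
E
```

```text
{'time_s': 6.05, 'joints': [53.99, 1.447, -25.645, 0.086, -62.613, -65.413], 'tcp_pos': [0.408, 0.235, 0.211], 'eef_rot': [179.764, 0.192, 168.616], 'contact_force': [-0.659, -0.194, -1.502], 'gripper_width': 0.01}
[ [0.001,0.0008,0.0049,-14.3,-1.7,22.9,-1],
[0.001,0.0008,0.0049,-14.3,-1.6,22.9,-1],
[0.001,0.0008,0.0049,-14.4,-1.5,22.8,-1],
[0.001,0.0008,0.0049,-14.4,-1.4,22.8,-1] ]
```

>>> step_arm(
  deltas=[
    [0.001,0,0.005,-14,-1.7,20,-1],
    [0.001,0,0.005,-14,-1.6,23,-1],
    [0.001,0,0.005,-14.5,-1.5,23,-1],
    [0.001,0,0.005,-10,-1.4,18,-1],
    [0,0,0,0,0,0,-1],
    [0,0,0,0,0,0,-1],
  ],
)

```text
time_s: 6.65
tcp_pos: [0.4615, 0.2119, 0.127]
eef_rot: [179.8, 0.3, 166.8]
contact_force: [-0.2, -0.6, -1.5]
gripper_width: 0.0105
```

```bash
python3 - <<'E'
from h import *
st(); cap('wrist','w4'); crop('w4',160,0,200,240,3,'w4a'); crop('w4',180,40,150,200,3,'w4a')
plan([0.4635,0.217,0.098],down(167.5),-1,n=4)
E
```

```text
{'time_s': 6.65, 'joints': [46.963, 9.876, -28.364, 0.179, -51.44, -60.266], 'tcp_pos': [0.461, 0.212, 0.127], 'eef_rot': [179.792, 0.281, 166.808], 'contact_force': [-0.179, -0.582, -1.499], 'gripper_width': 0.01}
[ [0.0009,0.0012,-0.0029,-0.2,1.3,7.3,-1],
[0.0009,0.0012,-0.0029,-0.2,1.3,7.3,-1],
[0.0009,0.0012,-0.0029,-0.2,1.3,7.3,-1],
[0.0009,0.0012,-0.0029,-0.3,1.3,7.3,-1] ]
```

View pics/w4.png

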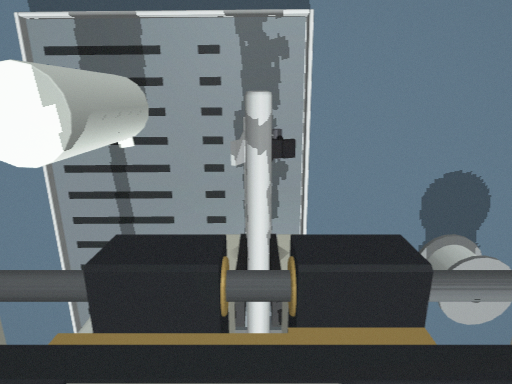

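View pics/w4a.png

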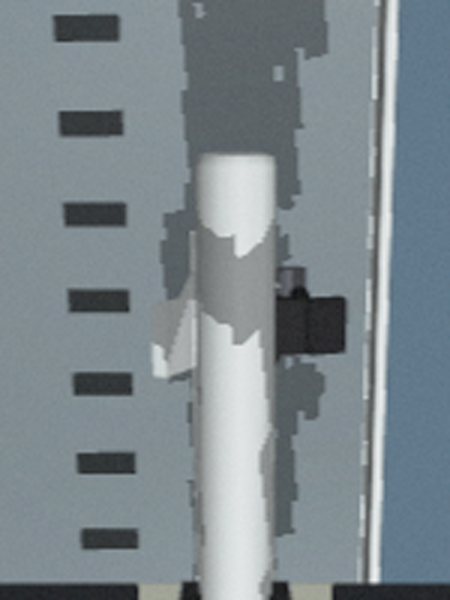

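```bash
python3 - <<'E'
from h import *
ex=np.array([np.cos(np.radians(-12.5)),np.sin(np.radians(-12.5))]); ey=np.array([-ex[1],ex[0]])
f=lambda q:(np.round(q[:2]@ex,4),np.round(q[:2]@ey,4))
for z in (.064,.068,.072):
  print(z,'w3 nose L',f(atz('w3',197,119.5,z)),'jaw R',f(atz('w3',221,119.5,z)),'w4 jawR',f(atz('w4',180+346/3,40+325/3,z)))
z=.132
print('handle',f(atz('w4',180+237/3,40+170/3,z)),f(atz('w4',180+237/3,40+340/3,z)),f(atz('w4',180+236/3,40+560/3,z)))
p,Q=pose(); print('tcp',f(p),'tool x in stand',f(Q.apply([1,0,0])))
print('w4 lip R', f(atz('w4',180+390/3,40+100/3,.021)),f(atz('w4',180+378/3,40+550/3,.021)),'w3',f(atz('w3',243,30,.021)),f(atz('w3',239.5,225,.021)))
E
```

```text
0.064 w3 nose L (np.float64(0.4024), np.float64(0.2651)) jaw R (np.float64(0.3814), np.float64(0.2646)) w4 jawR (np.float64(0.3805), np.float64(0.2651))
0.068 w3 nose L (np.float64(0.4017), np.float64(0.2648)) jaw R (np.float64(0.381), np.float64(0.2643)) w4 jawR (np.float64(0.3809), np.float64(0.2645))
0.072 w3 nose L (np.float64(0.401), np.float64(0.2645)) jaw R (np.float64(0.3805), np.float64(0.264)) w4 jawR (np.float64(0.3813), np.float64(0.2639))
handle (np.float64(0.4036), np.float64(0.2325)) (np.float64(0.4038), np.float64(0.257)) (np.float64(0.4044), np.float64(0.2923))
tcp (np.float64(0.4045), np.float64(0.3068)) tool x in stand (np.float64(-0.9999), np.float64(0.0118))
w4 lip R (np.float64(0.3665), np.float64(0.217)) (np.float64(0.3661), np.float64(0.3336)) w3 (np.float64(0.3649), np.float64(0.1857)) (np.float64(0.3668), np.float64(0.3796))
```

>>> step_arm(
  deltas=[
    [0.001,0.002,-0.006,-0.3,2,8,-1],
    [0.001,0.002,-0.006,-0.3,2,10,-1],
    [0,0,0,0,1,6,-1],
    [0,0,0,0,0,0,-1],
  ],
)

```text
time_s: 7.1
tcp_pos: [0.4635, 0.2181, 0.1038]
eef_rot: [179.7, 0.2, 167.6]
contact_force: [0.7, 1.1, -1.3]
gripper_width: 0.0104
```

```bash
cat >> h.py <<'E'
ex=np.array([np.cos(np.radians(-12.5)),np.sin(np.radians(-12.5))]); ey=np.array([-ex[1],ex[0]])
f=lambda q:(np.round(q[:2]@ex,4),np.round(q[:2]@ey,4))
E
python3 - <<'E'
from h import *
st();p,Q=pose(); print(f(p)); plan([*(0.405*ex+.311*ey),0.085],down(167.5),-1,n=4)
E
```

```text
{'time_s': 7.1, 'joints': [47.181, 11.884, -29.349, -0.024, -48.384, -59.566], 'tcp_pos': [0.463, 0.218, 0.104], 'eef_rot': [179.661, 0.179, 167.599], 'contact_force': [0.671, 1.1, -1.311], 'gripper_width': 0.01}
(np.float64(0.4053), np.float64(0.3133))
[ [0.0015,0.0008,0.0004,0.1,-0.6,4.7,-1],
[0.0015,0.0008,0.0004,0.1,-0.6,4.7,-1],
[0.0015,0.0008,0.0004,0.1,-0.6,4.7,-1],
[0.0015,0.0008,0.0004,0.1,-0.6,4.7,-1] ]
```

>>> step_arm(
  deltas=[
    [0.002,0.001,0,0.1,-0.7,6,-1],
    [0.002,0.001,0,0.1,-0.7,7,-1],
    [0,0,0,0,-0.6,7,-1],
    [0,0,0,0,0,5,-1],
    [0,0,0,0,0,0,-1],
  ],
)

```text
time_s: 7.6
tcp_pos: [0.4625, 0.2165, 0.0765]
eef_rot: [179.9, 0.0, 167.7]
contact_force: [0.3, 0.6, -0.8]
gripper_width: 0.0104
```

```bash
python3 - <<'E'
from h import *
st();p,Q=pose(); print(f(p)); cap('wrist','w5'); cap('side','d5'); crop('w5',180,60,150,180,3,'w5a'); crop('side0'.replace('side0','d5'),130,190,140,110,5,'d5a')
E
```

```text
{'time_s': 7.6, 'joints': [47.143, 13.963, -31.085, 0.006, -44.868, -59.496], 'tcp_pos': [0.463, 0.216, 0.077], 'eef_rot': [179.931, 0.046, 167.651], 'contact_force': [0.307, 0.603, -0.842], 'gripper_width': 0.01}
(np.float64(0.4047), np.float64(0.3114))
```

View pics/w5a.png

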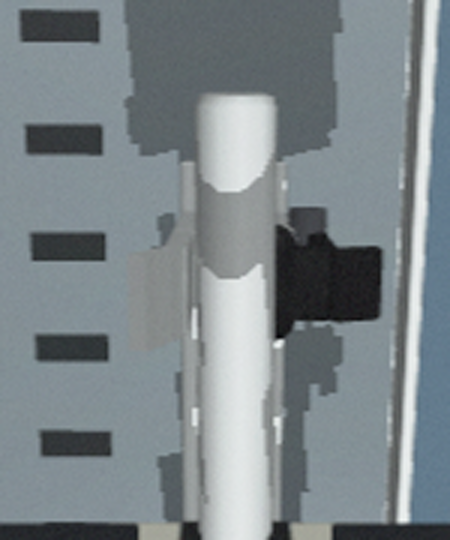

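View pics/d5a.png

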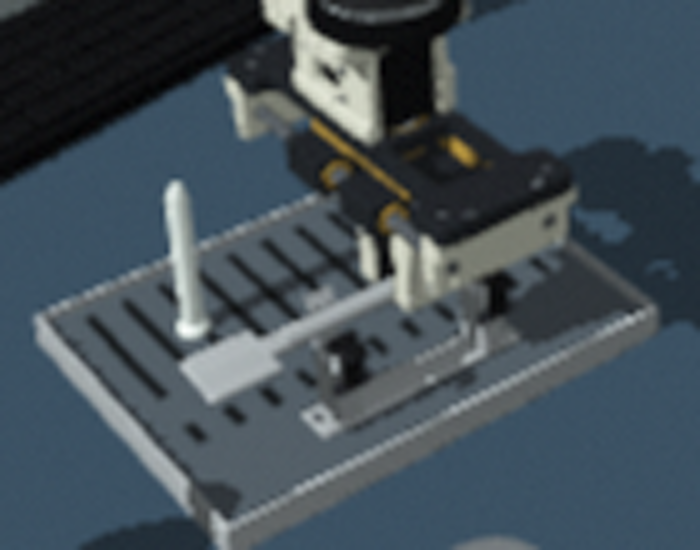

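>>> step_arm(
  deltas=[
    [0,0,0,0,0,5,-1],
    [0,0,0,0,0,6,-1],
    [0,0,0,0,0,6,-1],
  ],
)

```text
time_s: 8.0
tcp_pos: [0.4648, 0.2181, 0.0626]
eef_rot: [179.7, 0.3, 167.7]
contact_force: [-8.8, 1.5, 10.3]
gripper_width: 0.0103
```

```bash
python3 - <<'E'
from h import *
st();p,Q=pose(); print(f(p))
E
```

```text
{'time_s': 8.0, 'joints': [47.138, 15.124, -31.91, 0.127, -42.548, -59.511], 'tcp_pos': [0.465, 0.218, 0.063], 'eef_rot': [179.684, 0.286, 167.72], 'contact_force': [-8.759, 1.488, 10.31], 'gripper_width': 0.01}
(np.float64(0.4066), np.float64(0.3135))
```

>>> step_arm(
  deltas=[
    [0,0,0,1.5,-1.5,7,-1],
    [0,0,0,1,-0.5,7,-1],
    [0,0,0,0.5,0,6,-1],
  ],
)

```text
time_s: 8.3
tcp_pos: [0.4645, 0.2181, 0.0538]
eef_rot: [179.5, 0.7, 168.1]
contact_force: [-31.1, -10.3, 82.9]
gripper_width: 0.0104
```

```bash
python3 - <<'E'
from h import *
st();p,Q=pose(); print(f(p))
E
```

```text
{'time_s': 8.3, 'joints': [47.391, 15.598, -32.986, 0.562, -40.647, -59.732], 'tcp_pos': [0.464, 0.218, 0.054], 'eef_rot': [179.524, 0.708, 168.079], 'contact_force': [-31.058, -10.292, 82.865], 'gripper_width': 0.01}
(np.float64(0.4063), np.float64(0.3134))
```

>>> step_arm(
  deltas=[
    [0,0,0,0.5,0,-0.5,-1],
    [0,0,0,0.3,0,0,-1],
  ],
)

```text
time_s: 8.5
tcp_pos: [0.4642, 0.2188, 0.0571]
eef_rot: [179.3, 0.9, 168.1]
contact_force: [2.1, -1.4, -4.7]
gripper_width: 0.0105
```

```bash
python3 - <<'E'
from h import *
st();p,Q=pose(); print(f(p)); cap('wrist','w6'); cap('side','d6'); crop('w6',180,60,150,180,3,'w6a'); crop('d6',130,190,140,110,5,'d6a')
E
```

```text
{'time_s': 8.5, 'joints': [47.494, 15.188, -33.02, 0.613, -40.755, -59.83], 'tcp_pos': [0.464, 0.219, 0.057], 'eef_rot': [179.31, 0.873, 168.12], 'contact_force': [2.142, -1.418, -4.673], 'gripper_width': 0.011}
(np.float64(0.4059), np.float64(0.3141))
```

View pics/w6a.png

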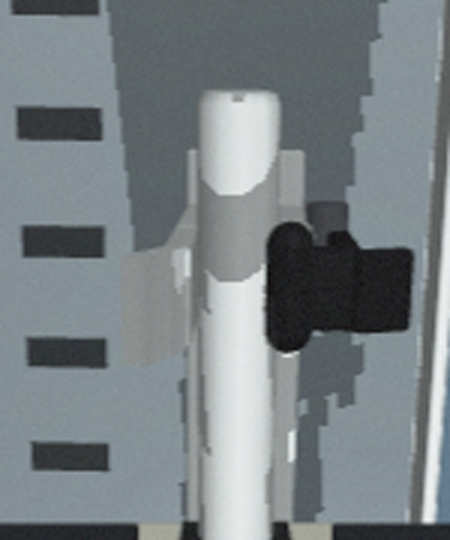

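View pics/d6a.png

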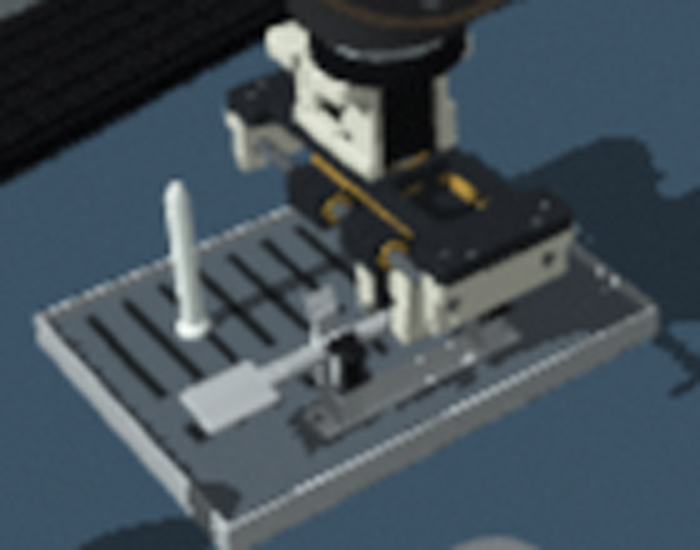

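>>> step_arm(
  deltas=[
    [0,0,0,0,-2,1,-1],
    [0,0,0,0,-2,0,-1],
    [0,0,0,0,0,0,-1],
  ],
)

```text
time_s: 8.9
tcp_pos: [0.464, 0.2164, 0.0547]
eef_rot: [179.2, 0.9, 168.1]
contact_force: [-4.0, -2.2, 10.6]
gripper_width: 0.0103
```

```bash
python3 - <<'E'
from h import *
st();p,Q=pose(); print(f(p))
E
```

```text
{'time_s': 8.9, 'joints': [47.277, 15.275, -33.309, 0.539, -40.322, -59.551], 'tcp_pos': [0.464, 0.216, 0.055], 'eef_rot': [179.238, 0.861, 168.128], 'contact_force': [-4.021, -2.247, 10.605], 'gripper_width': 0.01}
(np.float64(0.4062), np.float64(0.3117))
```

>>> step_arm(
  deltas=[
    [0,0,0,0,0,0,-0.4],
    [0,0,0,0,0,0,-0.4],
    [0,0,0,0,0,0,-0.4],
    [0,0,0,0,0,-8,-0.4],
    [0,0,0,0,0,-20,-0.4],
    [0,0,0,0,0,-35,-0.4],
    [0,0,0,0,0,-45,1],
    [0,0,0,0,0,-45,1],
    [0,0,0,0,0,-20,1],
  ],
)

```text
time_s: 9.8
tcp_pos: [0.459, 0.2118, 0.23]
eef_rot: [179.9, 0.5, 168.1]
contact_force: [0.4, 1.2, -0.4]
gripper_width: 0.0451
```

```bash
python3 - <<'E'
from h import *
st();p,Q=pose(); print(f(p)); cap('wrist','w7'); cap('side','d7'); crop('d7',130,190,140,110,5,'d7a')
E
```

```text
{'time_s': 9.8, 'joints': [47.343, 4.018, -20.452, 0.371, -65.21, -59.415], 'tcp_pos': [0.459, 0.212, 0.23], 'eef_rot': [179.896, 0.454, 168.082], 'contact_force': [0.368, 1.231, -0.37], 'gripper_width': 0.045}
(np.float64(0.4022), np.float64(0.3061))
```

View pics/w7.png

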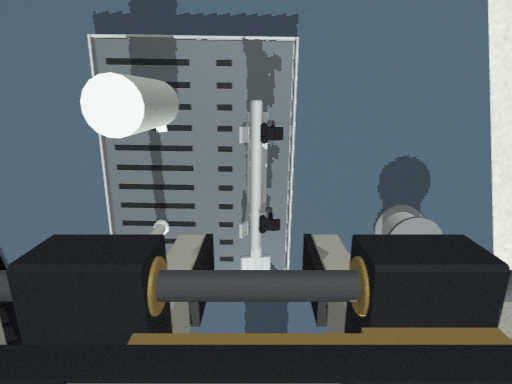

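View pics/d7a.png

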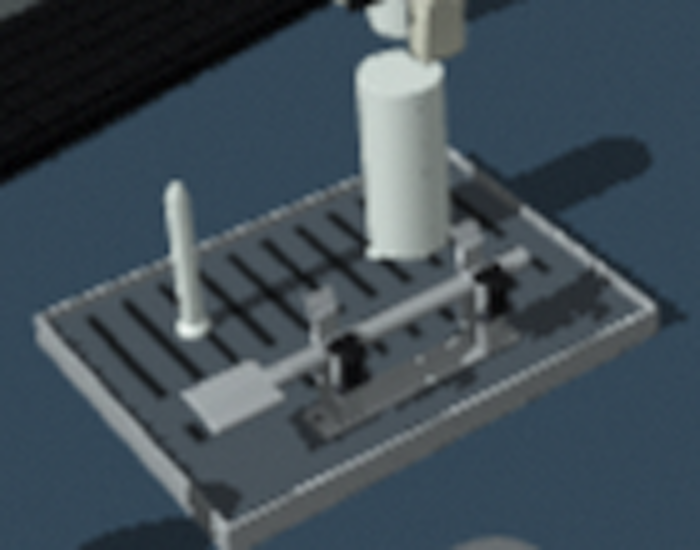

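```bash
cat > kin.py <<'E'
import numpy as np
from scipy.optimize import least_squares
# joints, tcp, rpy
D=[([-47.777,20.582,.647,-.015,-70.134,-16.507],[.293,-.608,.226],[-179.994,-.069,115.711]),
([-12.068,13.821,-8.768,-.208,-67.764,-92.264],[.517,-.305,.226],[-179.64,-.178,75.588]),
([-19.134,26.508,-23.505,.149,-39.696,-82.818],[.474,-.368,.004],[179.724,.132,78.162]),
([36.107,-3.788,-30.313,.349,-62.942,-73.245],[.421,.067,.215],[179.58,.453,143.017]),
([54.09,1.485,-25.628,.075,-62.62,-65.41],[.408,.236,.211],[179.785,.172,168.713]),
([46.963,9.876,-28.364,.179,-51.44,-60.266],[.461,.212,.127],[179.792,.281,166.808]),
([47.494,15.188,-33.02,.613,-40.755,-59.83],[.464,.219,.057],[179.31,.873,168.12]),
([47.343,4.018,-20.452,.371,-65.21,-59.415],[.459,.212,.23],[179.896,.454,168.082])]
E
python3 - <<'E'
from kin import *
def res(x):
    a1,L2,a3,L3,zc,off=x; o=[]
    for q,p,_ in D:
        q=np.radians(q); ph=q[1]-q[2]
        r_=a1+L2*np.sin(q[1])+a3*np.sin(ph)+L3*np.cos(ph); z=zc+L2*np.cos(q[1])+a3*np.cos(ph)-L3*np.sin(ph)
        c,s=np.cos(q[0]),np.sin(q[0]); o+=[c*r_+s*off-p[0], s*r_-c*off-p[1], z-p[2]]
    return np.array(o)
s=least_squares(res,[0,.4,0,.4,.3,.19]); print(s.x, np.abs(s.fun).max()); J=s.jac; print(np.linalg.svd(J)[1])
s=least_squares(lambda x:res([0,x[0],x[1],x[2],x[3],x[4]]),[.4,0,.4,.3,.19]); print(s.x, np.abs(s.fun).max())
s=least_squares(lambda x:res([0,x[0],0,x[1],x[2],x[3]]),[.4,.4,.3,.19]); print(s.x, np.abs(s.fun).max())
E
```

```text
[ 0.00552506  0.59090886  0.01055582  0.45570354 -0.18135772  0.19254362] 0.0032085276746605107
[4.87192411 3.9815773  2.82842712 0.39650189 0.3834608  0.32732502]
[ 0.5923554   0.01281759  0.46037093 -0.18220523  0.19254362] 0.0034445418465871014
[ 0.60105972  0.46622288 -0.17692344  0.19254362] 0.005725644187789258
```

```bash
cat >> kin.py <<'E'
from scipy.spatial.transform import Rotation as R
def fkR(q,s4=-1):
    e=lambda a,d:R.from_euler(a,d,degrees=True)
    W=e('z',q[0])*e('y',q[1]-q[2])
    return W, W*e('x',s4*q[3])*e('y',-q[4])*e('y',90)*e('z',-q[5])
E
python3 - <<'E'
from kin import *
for s4 in(1,-1):
    print(s4,[np.round(np.degrees((fkR(q,s4)[1].inv()*R.from_euler('xyz',e,degrees=True)).as_rotvec()),2).tolist() for q,p,e in D])
E
```

```text
1 [[-0.03, 0.01, 0.01], [0.01, 0.38, 0.16], [0.02, -0.19, -0.23], [0.18, -0.6, -0.32], [0.06, -0.12, -0.07], [0.14, -0.24, -0.22], [0.4, -0.69, -0.93], [0.34, -0.58, -0.31]]
-1 [[-0.0, -0.0, -0.0], [-0.0, 0.0, 0.0], [0.0, -0.0, 0.0], [-0.0, -0.0, 0.0], [-0.0, -0.0, 0.0], [0.0, -0.0, -0.0], [-0.0, 0.0, -0.0], [-0.0, -0.0, 0.0]]
```

```bash
cat >> kin.py <<'E'
def fkp(q,x):
    a1,L2,b2,a3,L3,d1,off,LT=x; W,T=fkR(q); B=R.from_euler('z',q[0],degrees=True); U=B*R.from_euler('y',q[1],degrees=True)
    return B.apply([a1,-off,d1])+U.apply([b2,0,L2])+W.apply([L3,0,a3])+T.apply([0,0,LT])
def fit(fix,x0):
    fr=[i for i in range(8) if i not in fix]
    def full(v):
        x=np.array(x0,float); x[fr]=v; return x
    s=least_squares(lambda v:np.concatenate([fkp(q,full(v))-p for q,p,_ in D]),[x0[i] for i in fr]); return full(s.x),np.abs(s.fun).max(),np.linalg.svd(s.jac)[1]
E
python3 - <<'E'
from kin import *
np.set_printoptions(precision=4,suppress=True)
x0=[0,.59,0,0,.46,.3,.19,.48]
for fx in ([0,2,3],[0,2],[2],[0],[0,3],[]): print(fx,*fit(fx,x0))
E
```

```text
[0, 2, 3] [0.     0.6015 0.     0.     0.4638 0.2606 0.1914 0.4393] 0.0013134096360163106 [5.0991 2.8284 2.4175 0.3929 0.0157]
[0, 2] [ 0.      0.6025  0.     -0.0014  0.4643  0.2864  0.1914  0.4645] 0.0012554244168366535 [5.6103 2.8623 2.8284 0.4505 0.359  0.0105]
[2] [ 0.001   0.602   0.     -0.0014  0.4634  0.2739  0.1914  0.452 ] 0.0011208083563289672 [5.6143 4.0005 2.8284 0.4505 0.3903 0.3472 0.0098]
[0] [ 0.      0.6016  0.0024 -0.0017  0.4622  0.2636  0.1914  0.4413] 0.0008043840934557067 [5.6277 3.9824 2.8284 0.4511 0.3752 0.3536 0.0101]
[0, 3] [0.     0.6005 0.0023 0.     0.4616 0.2338 0.1915 0.4122] 0.0008947478716528623 [5.1976 3.5618 2.8284 0.4143 0.356  0.0138]
[] [-0.0005  0.6018  0.0026 -0.0017  0.4624  0.2669  0.1914  0.4446] 0.0008177401542784068 [5.6277 4.8719 2.8284 0.4511 0.3965 0.3536 0.3273 0.0098]
```

```bash
python3 - <<'E'
from h import *
print('flask',atz('scene0',401,210,.0),tri(('scene0',406,181),('side0',109,281)),'reel',atz('scene0',349,158,.046),'bottle',atz('scene0',239,255,.02))
print('pegfoot w7?',tri(('w7',160,228),('scene0',338.9,219.3),('side0',168.4,255.6)))
E
cat > ik.py <<'E'
from kin import *
lo=np.array([-176.03,-82.01,-58.28,-173.87,-174.79,-.11])[:5]; 
LO=np.array([-176.03,-82.01,-58.28,-173.87,-174.79,-173.66]); HI=np.array([176.03,121.73,71.71,95.51,-.11,173.66])
X=[0,.6012,.0023,-.0012,.462,.25,.1914,.43]
def ik(p,Rt,seeds,X=None):
    X=X or globals()['X']; best=None
    def fun(q): return np.concatenate([(fkp(q,X)-p)*20,(fkR(q)[1].inv()*Rt).as_rotvec()*5])
    for s in seeds:
        s=np.clip(s,LO+.5,HI-.5); o=least_squares(fun,s,bounds=(LO,HI),max_nfev=60)
        e=np.abs(o.fun).max()
        if e<2e-3:
            m=np.min(np.minimum(o.x-LO,HI-o.x))
            if best is None or m>best[1]: best=(o.x,m)
    return best
def placeR(psi,dl,s):
    psi,dl=np.radians(psi),np.radians(dl); z=np.array([np.cos(dl)*np.cos(psi),np.cos(dl)*np.sin(psi),-np.sin(dl)]); y=s*(np.array([0,0,-1.])-np.sin(dl)*z)/np.cos(dl); return R.from_matrix(np.c_[np.cross(y,z),y,z])
def pickR(axis,dl,s):
    dl=np.radians(dl); m=np.array(axis)/np.linalg.norm(axis); h=np.cross([0,0,1],m);h/=np.linalg.norm(h); n=np.cross(m,h); n=-n if n[2]>0 else n
    z=np.sin(dl)*m+np.cos(dl)*n; y=s*(m-np.sin(dl)*z)/np.cos(dl); return R.from_matrix(np.c_[np.cross(y,z),y,z])
GO=.0188
E
python3 - <<'E'
from ik import *
np.set_printoptions(precision=1,suppress=True)
rng=np.random.default_rng(0)
seeds=[[j1,20,-20,j4,-60,j6] for j1 in(20,60) for j4 in(-150,-90,-30) for j6 in(-120,-40,40,120)]
peg=np.array([.585,.258])
for dl in (0,20,35):
  for psi in (20,45,70,95,120):
    for s in (1,-1):
      Rt=placeR(psi,dl,s); out=[]
      for zg in (.116,.225):
        G=np.array([*peg,zg]); p=G+Rt.apply([0,0,GO]); out.append(ik(p,Rt,seeds))
      print(dl,psi,s,[None if b is None else (b[0],round(b[1],1)) for b in out])
E
```

```text
flask [0.5209875  0.48536637 0.        ] (array([0.50566948, 0.47810322, 0.12658758]), [np.float64(0.0004922685557617082), np.float64(0.0004922685557616868)]) reel [0.29989511 0.31967683 0.046     ] bottle [ 0.7543583  -0.07484063  0.02      ]
pegfoot w7? (array([0.58625825, 0.25837174, 0.01530008]), [np.float64(0.0024818185179936113), np.float64(0.00040115336532727815), np.float64(0.0024114979065691213)])
0 20 1 [None, None]
0 20 -1 [None, None]
0 45 1 [None, None]
0 45 -1 [None, None]
0 70 1 [(array([   8.3,   57.7,  -43.2, -117.9,  -95.1,  -80.4]), np.float64(15.1)), (array([   8.3,   43.2,  -45.7, -118.3,  -89.5,  -91. ]), np.float64(12.6))]
0 70 -1 [(array([   8.3,   57.7,  -43.2, -117.9,  -95.1,   99.6]), np.float64(15.1)), (array([   8.3,   43.2,  -45.7, -118.3,  -89.5,   89. ]), np.float64(12.6))]
0 95 1 [(array([   3.7,   57.9,  -19.5,  -88.7,  -90.3, -102.5]), np.float64(38.7)), (array([   3.7,   47.3,  -21.4,  -88.8,  -90.5, -111.2]), np.float64(36.8))]
0 95 -1 [(array([  3.7,  57.9, -19.5, -88.7, -90.3,  77.5]), np.float64(38.7)), (array([  3.7,  47.3, -21.4, -88.8, -90.5
[... 1880 characters left out ...]
rray([ 16.7,  14.8, -38.2, -94. , -41.1,  42.9]), np.float64(20.1))]
35 95 1 [(array([  10.8,   34.6,  -23.1,  -73.9,  -58. , -128.7]), np.float64(35.1)), (array([  10.8,   25.9,  -19.4,  -67.1,  -62.2, -142.3]), np.float64(31.3))]
35 95 -1 [(array([ 10.8,  34.6, -23.1, -73.9, -58. ,  51.3]), np.float64(35.1)), (array([ 10.8,  25.9, -19.4, -67.1, -62.2,  37.7]), np.float64(38.9))]
35 120 1 [(array([  12.1,   43.1,   -3.4,  -53.5,  -75.9, -132.5]), np.float64(41.2)), (array([  12.1,   36.2,    0.1,  -51.9,  -82.3, -140.9]), np.float64(32.7))]
35 120 -1 [(array([ 12.1,  43.1,  -3.4, -53.5, -75.9,  47.5]), np.float64(54.9)), (array([ 12.1,  36.2,   0.1, -51.9, -82.3,  39.1]), np.float64(58.4))]
```

```bash
python3 - <<'E'
from ik import *
np.set_printoptions(precision=1,suppress=True)
ax=R.from_euler('zy',[-14.2,4.1],degrees=True).apply([1,0,0]); print(ax)
mouth=np.array([.5665,-.215,.019])
seeds=[[0,20,-30,j4,-30,j6] for j4 in(-20,0,20) for j6 in(-104,-80)]
for dl in (25,30,35,40):
    Rt=pickR(ax,dl,1); G=mouth-.105*ax; p=G+Rt.apply([0,0,GO-.002]); b=ik(p,Rt,seeds); b2=ik(p-Rt.apply([0,0,.08]),Rt,seeds); print('pick',dl,p*1000,Rt.as_euler('xyz',degrees=True),b,b2)
exs=np.array([.9763,-.2164]);eys=np.array([.2164,.9763]); peg=np.array([.5855,.2583]); bk=peg-.14*eys
g=np.stack(np.meshgrid(np.linspace(-.0965,.0965,41),np.linspace(-.039,.039,17),np.linspace(-.25,-.047,40)),-1).reshape(-1,3)
for dl in (25,30,35):
  for psi in (60,70,80,90,100,110,120):
    Rt=placeR(psi,dl,1); o=[]
    P=np.array([*peg,.121])+Rt.apply(g)
    def cyl(c,rr,h):
        d=np.hypot(*(P[:,:2]-c).T)-rr; z=P[:,2]-h; return np.where((d>0)&(z>0),np.hypot(d,z),np.maximum(d,z)).min()*1000
    seeds=[[15,30,-30,j4,-50,j6] for j4 in(-110,-80) for j6 in(-120,-90)]
    qs=[ik(np.array([*peg,z])+Rt.apply([0,0,GO-.002]),Rt,seeds) for z in (.121,.235)]
    print(dl,psi,'beaker %.0f flask %.0f minz %.0f'%(cyl(bk,.024,.127),cyl(np.array([.507,.479]),.028,.132),P[:,2].min()*1000),[None if b is None else (b[0],round(b[1])) for b in qs])
E
```

```text
[ 1.  -0.2 -0.1]
pick 25 [ 470.8 -190.7   10.6] [159.    0.   75.8] None (array([   9.3,   -2. ,  -53.9,   24.3,  -20.4, -135.1]), np.float64(4.427361804561244))
pick 30 [ 472.1 -191.1   11.2] [154.    0.   75.8] None None
pick 35 [ 473.4 -191.4   11.9] [149.    0.   75.8] None None
pick 40 [ 474.5 -191.7   12.7] [144.    0.   75.8] None None
25 60 beaker 3 flask 174 minz 106 [(array([  18.9,   32.4,  -53.6, -137.5,  -62. ,  -93. ]), 5), (array([  18.9,   15.4,  -49.7, -126.5,  -47.8, -112. ]), 9)]
25 70 beaker 5 flask 190 minz 106 [(array([  12.6,   33.7,  -44.9, -117.4,  -59.3, -101.2]), 13), (array([  12.6,   19.7,  -41.6, -106.4,  -52.7, -120.6]), 17)]
25 80 beaker 5 flask 207 minz 106 [(array([   9.1,   35.9,  -36. , -100. ,  -60.4, -109.6]), 22), (array([   9.1,   24. ,  -33.1,  -91.3,  -58.9, -126.8]), 25)]
25 90 beaker 3 flask 223 minz 106 [(array([   7.5,   38.7,  -27.2,  -85.9,  -64.3, -116.7]), 31), (array([   7.5,   28.3,  -24.5,  -79.8,  -65.9, -131.1]), 34)]
25 100 beaker 1 flask 233 minz 106 [(array([   7.2,   41.8,  -18.3,  -74.6,  -69.8, -122. ]), 40), (array([   7.2
[... 1943 characters left out ...]
. ,   18.4,  -30.2,  -79.6,  -50.1, -142.5]), 28)]
35 90 beaker 21 flask 214 minz 116 [(array([  11.1,   32.5,  -26.9,  -79. ,  -55. , -127.7]), 31), (array([  11.1,   22.9,  -22.6,  -70.2,  -58.7, -143.5]), 30)]
35 100 beaker 17 flask 224 minz 116 [(array([  10.5,   35.9,  -18.9,  -68.4,  -61.8, -130.9]), 39), (array([  10.5,   27.3,  -14.8,  -62.8,  -67. , -143.6]), 30)]
35 110 beaker 10 flask 227 minz 116 [(array([  10.9,   39.3,  -10.9,  -60. ,  -69. , -132.6]), 41), (array([  10.9,   31.6,   -7. ,  -56.8,  -75.1, -143. ]), 31)]
35 120 beaker 2 flask 224 minz 116 [(array([  12. ,   42.7,   -3.1,  -53.3,  -76.4, -133. ]), 41), (array([  12. ,   35.7,    0.8,  -51.7,  -83.1, -141.8]), 32)]
```

```bash
python3 - <<'E'
from ik import *
np.set_printoptions(precision=1,suppress=True)
ax=R.from_euler('zy',[-14.2,4.1],degrees=True).apply([1,0,0])
mouth=np.array([.5665,-.215,.019])
M=.146
seeds=[[j1,5,-40,j4,-30,j6] for j1 in (0,20) for j4 in(-20,0,20) for j6 in(-104,-80)]
for dl in (4.1,7,10,13,16):
    Rt=pickR(ax,dl,1); G=mouth-M*ax; p=G+Rt.apply([0,0,GO-.002]); b=ik(p,Rt,seeds); b2=ik(p+[0,0,.08],Rt,seeds); print('pick',dl,p*1000,Rt.as_euler('xyz',degrees=True),b,b2)
exs=np.array([.9763,-.2164]);eys=np.array([.2164,.9763]); peg=np.array([.5855,.2583]); bk=peg-.14*eys
g=np.stack(np.meshgrid(np.linspace(-.0965,.0965,41),np.linspace(-.039,.039,17),np.linspace(-.25,-.047,40)),-1).reshape(-1,3)
for dl in (4,8,12,16):
  for psi in (60,70,80,90,100,110,120):
    Rt=placeR(psi,dl,1); o=[]
    P=np.array([*peg,.016+M])+Rt.apply(g)
    def cyl(c,rr,h):
        d=np.hypot(*(P[:,:2]-c).T)-rr; z=P[:,2]-h; return np.where((d>0)&(z>0),np.hypot(d,z),np.maximum(d,z)).min()*1000
    seeds=[[15,30,-30,j4,-50,j6] for j4 in(-110,-80) for j6 in(-120,-90)]
    qs=[ik(np.array([*peg,z])+Rt.apply([0,0,GO-.002]),Rt,seeds) for z in (.016+M,.13+M)]
    print(dl,psi,'beaker %.0f flask %.0f minz %.0f'%(cyl(bk,.024,.127),cyl(np.array([.507,.479]),.028,.132),P[:,2].min()*1000),[None if b is None else (b[0],round(b[1])) for b in qs])
E
```

```text
pick 4.1 [ 425.4 -179.2   12.3] [179.9   0.   75.8] (array([   1.7,   15.7,  -40.8,    0.1,  -33.4, -106. ]), np.float64(17.495027796644713)) (array([   1.7,    8.2,  -35.9,    0. ,  -45.8, -106. ]), np.float64(22.379867608216692))
pick 7 [ 426.2 -179.4   12.3] [177.    0.   75.8] (array([   2.5,   14.2,  -43.4,    1.8,  -29.5, -108.3]), np.float64(14.88138367392527)) (array([   2.5,    6.3,  -38.3,    1.3,  -42.5, -107.7]), np.float64(19.9351111051623))
pick 10 [ 427.  -179.6   12.4] [174.    0.   75.8] (array([   3.5,   12.7,  -46.1,    4.3,  -25.5, -111.5]), np.float64(12.134590109326858)) (array([   3.5,    4.4,  -40.9,    2.9,  -39. , -109.9]), np.float64(17.366255076033596))
pick 13 [ 427.9 -179.8   12.5] [171.    0.   75.8] (array([   4.5,   11.3,  -48.9,    8. ,  -21.4, -116. ]), np.float64(9.338687070817166)) (array([   4.5,    2.5,  -43.5,    5. ,  -35.5, -112.6]), np.float64(14.754173430210948))
pick 16 [ 428.7 -180.    12.7] [168.   -0.   75.8] (array([   5.7,   10.1,  -51.8,   13.9,  -17.2, -122.9]), np.float64(6.486225210153222)) (array([   5.7,    0.7,  -46.2,    7.7, 
[... 3865 characters left out ...]
6,   26. ,  -33.7,  -96.1,  -67.9, -121.5]), 25)]
16 90 beaker 26 flask 241 minz 137 [(array([   5.2,   40.9,  -26.7,  -88.5,  -73.3, -113.4]), 32), (array([   5.2,   30.3,  -24.5,  -84.8,  -74. , -126.7]), 34)]
16 100 beaker 24 flask 250 minz 137 [(array([   5.2,   43.9,  -17.3,  -78. ,  -78.3, -119.3]), 41), (array([   5.2,   34.6,  -15.3,  -76. ,  -80.9, -130.6]), 43)]
16 110 beaker 21 flask 254 minz 137 [(array([   6.1,   47.2,   -8.1,  -69.6,  -84.5, -123.7]), 50), (array([   6.1,   38.8,   -6.1,  -69. ,  -88.2, -133.5]), 40)]
16 120 beaker 17 flask 250 minz 137 [(array([   7.8,   50.7,    1.1,  -62.9,  -91.4, -126.9]), 47), (array([   7.8,   43. ,    3. ,  -63.5,  -95.8, -135.5]), 38)]
```

```bash
python3 - <<'E'
from h import *; from ik import pickR
ax=R.from_euler('zy',[-14.2,4.1],degrees=True).apply([1,0,0]); Rt=pickR(ax,10,1)
plan([.45,-.18,.22],Rt,1,n=13)
E
```

```text
[ [-0.0055,-0.0062,0.1238,-5.5,-29.7,0.7,1],
[-0.0055,-0.0062,0.1238,-9.1,-28.8,0.6,1],
[-0.0055,-0.0062,0.1238,-12.6,-27.4,0.5,1],
[-0.0055,-0.0062,0.1238,-15.9,-25.7,0.4,1],
[-0.0055,-0.0062,0.1238,-19,-23.5,0.4,1],
[-0.0055,-0.0062,0.1238,-21.7,-21,0.4,1],
[-0.0055,-0.0062,0.1238,-24.1,-18.1,0.4,1],
[-0.0055,-0.0062,0.1238,-26.2,-15,0.5,1],
[-0.0055,-0.0062,0.1238,-27.8,-11.7,0.6,1],
[-0.0055,-0.0062,0.1238,-29.1,-8.2,0.7,1] ]
[ [-0.0055,-0.0062,0.1238,-29.8,-4.5,0.9,1],
[-0.0055,-0.0062,0.1238,-30.2,-0.8,1,1],
[-0.0055,-0.0062,0.1238,-30,2.9,1.2,1] ]
```

>>> step_arm(
  deltas=[
    [-0.005,-0.006,0.124,-5.5,-29.5,0.5,1],
    [-0.005,-0.006,0.124,-9,-29,0.5,1],
    [-0.005,-0.006,0.124,-12.5,-27.5,0.5,1],
    [-0.005,-0.006,0.124,-16,-25.5,0.5,1],
    [-0.005,-0.006,0.124,-19,-23.5,0.5,1],
    [-0.005,-0.006,0.124,-21.5,-21,0.5,1],
    [-0.005,-0.006,0.124,-24,-18,0.5,1],
    [-0.005,-0.006,0.124,-26,-15,0.5,1],
    [-0.005,-0.006,0.124,-28,-11.5,0.5,1],
    [-0.005,-0.006,0.124,-29,-8,0.7,1],
  ],
)

```text
time_s: 10.9
tcp_pos: [0.4412, -0.0981, 0.2181]
eef_rot: [175.6, 1.0, 94.5]
contact_force: [0.4, 0.3, -0.3]
gripper_width: 0.0878
```

```bash
python3 - <<'E'
from h import *; from ik import pickR
ax=R.from_euler('zy',[-14.2,4.1],degrees=True).apply([1,0,0]); Rt=pickR(ax,10,1)
st();plan([.45,-.18,.22],Rt,1)
E
```

```text
{'time_s': 10.9, 'joints': [14.103, -3.773, -30.698, 1.944, -58.953, -100.534], 'tcp_pos': [0.441, -0.098, 0.218], 'eef_rot': [175.644, 0.954, 94.476], 'contact_force': [0.378, 0.299, -0.327], 'gripper_width': 0.088}
[ [-0.0087,-0.0044,0.1089,-27.4,0.8,-0.1,1],
[-0.0087,-0.0044,0.1089,-27.2,3.8,0,1],
[-0.0087,-0.0044,0.1089,-26.6,6.7,0.2,1] ]
```

>>> step_arm(
  deltas=[
    [-0.009,-0.004,0.109,-27,1,0,1],
    [-0.009,-0.004,0.109,-27,4,0,1],
    [-0.009,-0.004,0.109,-26.5,6.5,0,1],
    [0,0,0,0,0,0,1],
  ],
)

```text
time_s: 11.3
tcp_pos: [0.4463, -0.1852, 0.2175]
eef_rot: [174.1, -0.1, 74.5]
contact_force: [-0.3, 0.6, -0.4]
gripper_width: 0.0878
```

```bash
python3 - <<'E'
from h import *
st(); cap('wrist','w8')
E
```

```text
{'time_s': 11.3, 'joints': [2.291, -1.286, -28.594, 2.027, -57.095, -108.793], 'tcp_pos': [0.446, -0.185, 0.218], 'eef_rot': [174.136, -0.09, 74.521], 'contact_force': [-0.342, 0.558, -0.372], 'gripper_width': 0.088}
```

View pics/w8.png

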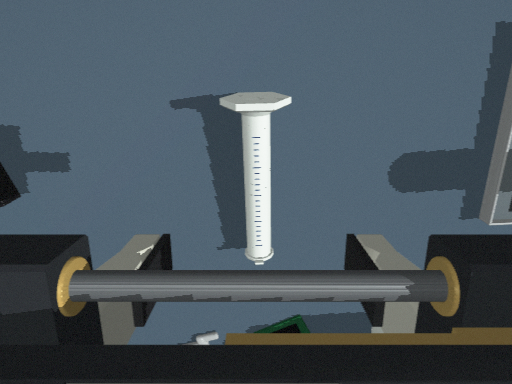

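```bash
python3 - <<'E'
from h import *
crop('w8',205,80,110,190,3,'w8a')
E
```

```text
(no output)
```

View pics/w8a.png

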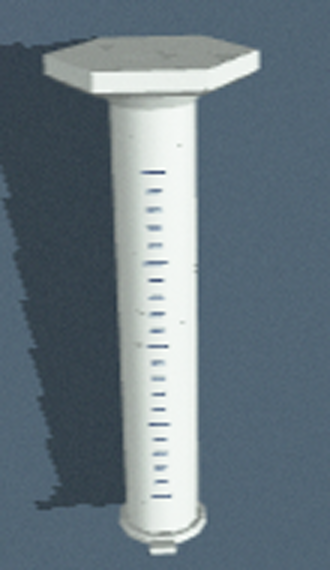

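```bash
cat > kd.py <<'E'
E
python3 - <<'E'
from h import *
from ik import *
a=atz('w8',256.7,120,.030); b=atz('w8',259.3,243.3,.021); d=b-a; print(a,b,np.degrees(np.arctan2(d[1],d[0])))
m=atz('w8',205+163/3,80+523/3,.0195); print('mouth-ish (rim top centre)',m)
# perp offset vs earlier line
ax=R.from_euler('zy',[-14.2,4.1],degrees=True).apply([1,0,0]); mouth=np.array([.5665,-.215,.019])
for q in(a,b): print(np.cross(ax[:2],(q-mouth)[:2]))
D.append(([2.291,-1.286,-28.594,2.027,-57.095,-108.793],[.4463,-.1852,.2175],[174.136,-.09,74.521])); D.append(([14.103,-3.773,-30.698,1.944,-58.953,-100.534],[.4412,-.0981,.2181],[]))
np.set_printoptions(precision=4,suppress=True)
x0=[0,.59,0,0,.46,.3,.19,.48]
for fx in ([0,2,3],[0],[0,3],[]): print(fx,*fit(fx,x0))
p,Q=pose(); Rt=pickR(ax,10,1); G=mouth-.148*ax; tp=G+Rt.apply([0,0,GO-.002]); print(tp)
plan(tp+[0,0,.07],Rt,1,n=3)
E
```

```text
[ 0.41346218 -0.17601232  0.03      ] [ 0.55188326 -0.2112963   0.021     ] -14.300346268278094
mouth-ish (rim top centre) [ 0.56706044 -0.21540968  0.0195    ]
0.00015838733765771718
-4.251126668552638e-06
[0, 2, 3] [0.     0.602  0.     0.     0.464  0.2326 0.1914 0.4106] 0.004318548130044481 [5.7115 3.1623 2.6795 0.4402 0.073 ]
[0] [ 0.      0.6003  0.0066 -0.0021  0.4582  0.2267  0.1914  0.4032] 0.0036998836637689714 [6.2945 4.4547 3.1623 0.465  0.3989 0.3937 0.0676]
[0, 3] [0.     0.5991 0.0059 0.     0.458  0.2235 0.1914 0.4009] 0.003763780892834051 [5.8038 3.9943 3.1623 0.4479 0.3939 0.0702]
[] [-0.0056  0.6014  0.0092 -0.001   0.4608  0.2293  0.1914  0.4062] 0.0030518518216290647 [6.2947 5.4489 3.1623 0.465  0.4065 0.3948 0.3802 0.0673]
[ 0.4251 -0.1791  0.0126]
[ [-0.0011,0.0001,-0.0063,-0.2,-11.7,44,1],
[-0.0011,0.0001,-0.0063,-0.2,-11.8,44,1],
[-0.0011,0.0001,-0.0063,-0.1,-11.8,44,1] ]<stdin>:7: DeprecationWarning: Arrays of 2-dimensional vectors are deprecated. Use arrays of 3-dimensional vectors instead. (deprecated in NumPy 2.0)
```

>>> step_arm(
  deltas=[
    [0,0,-0.006,-0.2,-10,38,1],
    [0,0,-0.006,-0.2,-12,44,1],
    [0,0,-0.006,-0.1,-12,44,1],
    [0,0,0,0,-3,20,1],
    [0,0,0,0,0,0,1],
  ],
)

```text
time_s: 11.85
tcp_pos: [0.424, -0.1771, 0.0647]
eef_rot: [174.0, -0.0, 76.2]
contact_force: [0.1, 0.5, -0.1]
gripper_width: 0.0875
```

```bash
python3 - <<'E'
from h import *
from ik import *
ax=R.from_euler('zy',[-14.2,4.1],degrees=True).apply([1,0,0]); mouth=np.array([.5665,-.215,.019])
Rt=pickR(ax,10,1); G=mouth-.148*ax; tp=G+Rt.apply([0,0,GO-.002]); print(tp)
st(); plan(tp,Rt,1,n=4)
E
```

```text
[ 0.42509864 -0.17912815  0.01255112]
{'time_s': 11.85, 'joints': [3.577, 7.263, -44.016, 3.261, -33.06, -110.012], 'tcp_pos': [0.424, -0.177, 0.065], 'eef_rot': [174.027, -0.002, 76.211], 'contact_force': [0.077, 0.542, -0.117], 'gripper_width': 0.087}
[ [-0.0002,-0.0002,0.0019,-0.4,-1,13,1],
[-0.0002,-0.0002,0.0019,-0.4,-1,13,1],
[-0.0002,-0.0002,0.0019,-0.4,-1,13,1],
[-0.0002,-0.0002,0.0019,-0.4,-1,13,1] ]
```

>>> step_arm(
  deltas=[
    [0,0,0.002,-0.4,-1,12,1],
    [0,0,0.002,-0.4,-1,13,1],
    [0,0,0.002,-0.4,-1,13,1],
    [0,0,0,-0.4,-1,8,0.2],
    [0,0,0,0,0,2,0.2],
  ],
  squeeze=40,
)

```text
time_s: 12.35
tcp_pos: [0.4283, -0.1767, 0.0194]
eef_rot: [173.8, -0.0, 76.4]
contact_force: [0.2, 0.1, -0.2]
gripper_width: 0.0765
```

```bash
python3 - <<'E'
from h import *
from ik import *
ax=R.from_euler('zy',[-14.2,4.1],degrees=True).apply([1,0,0]); mouth=np.array([.5665,-.215,.019])
Rt=pickR(ax,10,1); G=mouth-.148*ax; tp=G+Rt.apply([0,0,GO-.002]); print(tp)
st(); plan(tp,Rt,1,n=1)
E
```

```text
[ 0.42509864 -0.17912815  0.01255112]
{'time_s': 12.35, 'joints': [3.581, 12.313, -46.983, 4.276, -24.819, -111.001], 'tcp_pos': [0.428, -0.177, 0.019], 'eef_rot': [173.791, -0.043, 76.371], 'contact_force': [0.205, 0.126, -0.2], 'gripper_width': 0.076}
[ [0.0032,-0.0019,0.0104,-3.1,-3.3,6.6,1] ]
```

>>> step_arm(
  deltas=[
    [0.003,-0.002,0.01,-2.5,-3,5,-0.3],
    [0,0,0,-1,-1,2,-0.3],
    [0,0,0,0,0,0,-0.3],
    [0,0,0,0,0,0,-1],
    [0,0,0,0,0,0,-1],
    [0,0,0,0,0,0,-1],
    [0,0,0,0,0,0,-1],
    [0,0,0,0,0,0,-1],
  ],
)

```text
time_s: 13.15
tcp_pos: [0.4258, -0.1793, 0.014]
eef_rot: [173.8, -0.0, 75.8]
contact_force: [-0.1, -0.2, -1.0]
gripper_width: 0.0268
```

>>> step_arm(
  deltas=[
    [0,0,0,0,0,0,-1],
    [0,0,0,0,-2,-20,-1],
    [0,0,0,0,-3,-35,-1],
    [0,0,0,0,-4,-40,-1],
    [0,0,0,0,-4,-40,-1],
    [0,0,0,0,-4,-40,-1],
    [0,0,0,0,-4,-40,-1],
    [0,0,0,0,0,-25,-1],
  ],
  squeeze=60,
)

```text
time_s: 13.95
tcp_pos: [0.3752, -0.1675, 0.2551]
eef_rot: [174.4, 0.1, 75.8]
contact_force: [1.3, -0.3, -1.5]
gripper_width: 0.0262
```

```bash
python3 - <<'E'
from h import *
st(); cap('wrist','w9'); cap('scene','s9')
crop('s9',130,60,170,150,4,'s9a')
E
```

```text
{'time_s': 13.95, 'joints': [5.846, -10.922, -31.791, 2.231, -63.941, -110.967], 'tcp_pos': [0.375, -0.168, 0.255], 'eef_rot': [174.422, 0.098, 75.764], 'contact_force': [1.282, -0.252, -1.473], 'gripper_width': 0.026}
```

View pics/w9.png

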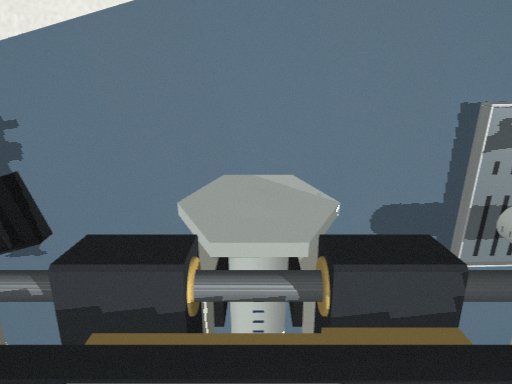

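View pics/s9a.png

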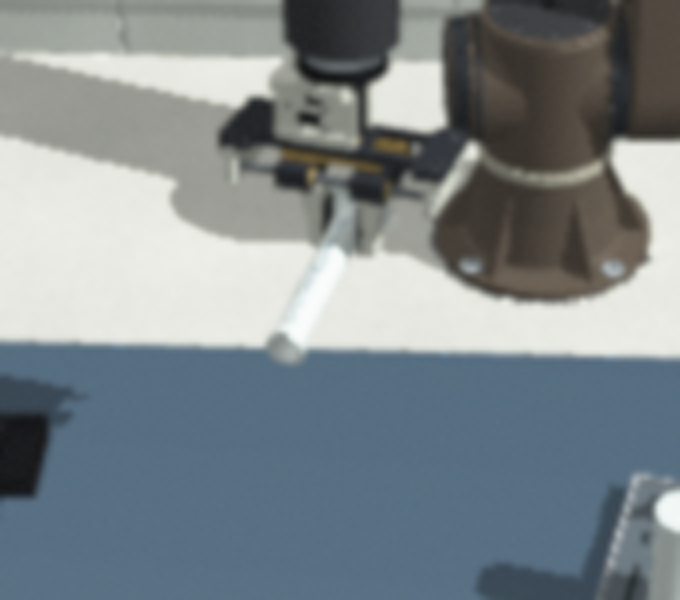

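```bash
cat >> ik.py <<'E'
AX=R.from_euler('zy',[-14.2,4.1],degrees=True).apply([1,0,0]); MO=np.array([.5665,-.215,.019])
P0=np.array([.4258,-.1793,.014]); Q0=R.from_euler('xyz',[173.8,0,75.8],degrees=True)
C=Q0.inv().apply(AX); TM=Q0.inv().apply(MO-P0)
E
python3 - <<'E'
from h import *
from ik import *
p,Q=pose(); print(C,TM); m=p+Q.apply(TM); fo=m-.18*Q.apply(C); print(m,proj('s9',m),proj('s9',m-.1*Q.apply(C)))
print('foot w9',proj('w9',fo), 'rim lowpt')
E
```

```text
[-6.08612797e-04  9.84274073e-01  1.76647046e-01] [-9.44497981e-05  1.44849394e-01  1.07062626e-02]
[ 0.51765287 -0.20338034  0.26007058] [201.38773553 147.89961225] [211.82862792 127.63949067]
foot w9 [256.85658985 206.25276891] rim lowpt
```

```bash
cat >> ik.py <<'E'
X=[-.0056,.6014,.0092,-.001,.4608,.2293,.1914,.4062]
def place(mouth,psi,axis=(0,0,-1.)):
    a=np.array(axis)/np.linalg.norm(axis)
    # R*C=a, tool z azimuth psi: build from C frame
    e1=C/np.linalg.norm(C); e2=np.array([0,0,1.])-e1[2]*e1; e2/=np.linalg.norm(e2); e3=np.cross(e1,e2)
    h=np.array([np.cos(np.radians(psi)),np.sin(np.radians(psi)),0]); f2=h-a*(h@a); f2/=np.linalg.norm(f2); f3=np.cross(a,f2)
    Rt=R.from_matrix(np.c_[a,f2,f3]@np.c_[e1,e2,e3].T); return np.array(mouth)-Rt.apply(TM),Rt
def jpath(q0,q1,n,grip,pose0):
    p,Q=pose0; rows=[]; 
    o0=(p-fkp(q0,X))
    for i in range(1,n+1):
        q=q0+(q1-q0)*i/n; p1=fkp(q,X)+o0*(1-i/n); Q1=fkR(q)[1]; w=(Q.inv()*Q1).as_rotvec(); t=Q.inv().apply(p1-p)*1000
        rows.append([*np.round(w,3),*np.round(t,1),grip]); p,Q=p1,Q1
        m=p+Q.apply(TM); fo=m-.18*Q.apply(C); print(i,np.round(q,0),'tcp',np.round(p,3),'m',np.round(m,3),'f',np.round(fo,3),'rot%.1f tr%.0f'%(np.degrees(np.linalg.norm(w)),np.linalg.norm(t)))
    for i in range(0,n,10): print('[',',\n'.join('['+','.join('%g'%v for v in q)+']' for q in rows[i:i+10]),']')
E
python3 - <<'E'
from h import *
from ik import *
np.set_printoptions(suppress=True,precision=1)
q0=np.array(r.get_state()['joints']); seeds=[[10,25,-30,j4,-70,j6] for j4 in(-100,-80) for j6 in(-130,-100)]
for psi in (80,90,100):
    p1,R1=place([.5855,.2583,.165],psi); b=ik(p1,R1,seeds,X); print(psi,p1,b)
    pf,Rf=place([.5855,.2583,.016],psi); print(ik(pf,Rf,seeds,X))
p1,R1=place([.5855,.2583,.165],88); b=ik(p1,R1,seeds,X); jpath(q0,b[0],20,-1,pose())
E
```

```text
80 [0.6 0.3 0.3] (array([   8. ,   24.6,  -33.3,  -99.9,  -71.9, -122.1]), np.float64(24.949600224384362))
(array([   8. ,   40.5,  -36.2, -105.2,  -76. , -103. ]), np.float64(22.0723706102755))
90 [0.6 0.3 0.3] (array([   6.4,   28.9,  -24.4,  -89. ,  -78. , -127.3]), np.float64(33.86675767288794))
(array([   6.4,   42.7,  -27. ,  -92.5,  -78.2, -110.5]), np.float64(31.23590680889583))
100 [0.6 0.3 0.3] (array([   6.3,   33.2,  -15.4,  -80.5,  -84.8, -131.5]), np.float64(42.20550199623733))
(array([   6.3,   45.5,  -17.9,  -82.1,  -82.6, -116.8]), np.float64(40.371053588686166))
1 [   6.   -9.  -31.   -2.  -64. -112.] tcp [ 0.4 -0.1  0.2] m [ 0.5 -0.2  0.2] f [ 0.3 -0.1  0.3] rot5.5 tr32
2 [   6.   -7.  -31.   -7.  -65. -113.] tcp [ 0.4 -0.1  0.2] m [ 0.5 -0.2  0.2] f [ 0.3 -0.1  0.3] rot5.5 tr31
3 [   6.   -5.  -31.  -12.  -66. -113.] tcp [ 0.4 -0.1  0.2] m [ 0.5 -0.1  0.2] f [ 0.3 -0.1  0.3] rot5.6 tr31
4 [   6.   -3.  -31.  -16.  -66. -114.] tcp [ 0.4 -0.   0.2] m [ 0.5 -0.1  0.2] f [ 0.3 -0.   0.3] rot5.6 tr30
5 [   6.   -1.  -30.  -21.  -67. -115.] tcp [ 0.4 -0.   0.2] m [ 0.5 
[... 1642 characters left out ...]
,0.05,27.2,-12.3,9.4,-1],
[0.065,0.051,0.051,26.7,-12.2,9.3,-1],
[0.065,0.05,0.052,26.2,-12.1,9.2,-1],
[0.065,0.048,0.054,25.7,-11.8,9.1,-1],
[0.065,0.048,0.055,25.3,-11.5,9,-1],
[0.064,0.047,0.056,25,-11.1,8.9,-1],
[0.064,0.046,0.057,24.7,-10.7,8.7,-1],
[0.063,0.046,0.058,24.6,-10.1,8.5,-1],
[0.062,0.045,0.059,24.5,-9.6,8.2,-1] ]
[ [0.061,0.045,0.06,24.4,-9,8,-1],
[0.06,0.045,0.061,24.5,-8.3,7.6,-1],
[0.059,0.046,0.061,24.6,-7.7,7.3,-1],
[0.058,0.046,0.062,24.8,-7,6.9,-1],
[0.057,0.046,0.062,25.1,-6.3,6.5,-1],
[0.056,0.047,0.062,25.5,-5.6,6.1,-1],
[0.055,0.048,0.062,25.9,-5,5.6,-1],
[0.054,0.049,0.062,26.5,-4.3,5.1,-1],
[0.053,0.05,0.061,27,-3.7,4.6,-1],
[0.052,0.051,0.061,27.7,-3.1,4,-1] ]
```

```bash
python3 - <<'E'
from h import *
from ik import *
np.set_printoptions(suppress=True,precision=3)
q0=np.array(r.get_state()['joints']); seeds=[[10,25,-30,j4,-70,j6] for j4 in(-100,-80) for j6 in(-130,-100)]
p1,R1=place([.5855,.2583,.24],90); b=ik(p1,R1,seeds,X); print(b); jpath(q0,b[0],20,-1,pose())
E
```

```text
(array([   6.446,   23.086,  -21.244,  -87.124,  -78.318, -136.504]), np.float64(37.0363148669812))
1 [   6.   -9.  -31.   -2.  -65. -112.] tcp [ 0.375 -0.139  0.249] m [ 0.514 -0.182  0.244] f [ 0.343 -0.13   0.269] rot5.5 tr30
2 [   6.   -8.  -31.   -7.  -65. -114.] tcp [ 0.373 -0.11   0.244] m [ 0.509 -0.159  0.23 ] f [ 0.343 -0.101  0.265] rot5.5 tr29
3 [   6.   -6.  -30.  -11.  -66. -115.] tcp [ 0.373 -0.081  0.241] m [ 0.505 -0.136  0.218] f [ 0.344 -0.072  0.264] rot5.5 tr29
4 [   6.   -4.  -30.  -16.  -67. -116.] tcp [ 0.373 -0.052  0.24 ] m [ 0.502 -0.112  0.207] f [ 0.346 -0.043  0.265] rot5.5 tr29
5 [   6.   -2.  -29.  -20.  -67. -117.] tcp [ 0.375 -0.023  0.24 ] m [ 0.498 -0.087  0.198] f [ 0.349 -0.015  0.268] rot5.5 tr29
6 [   6.   -1.  -29.  -25.  -68. -119.] tcp [0.378 0.005 0.243] m [ 0.496 -0.061  0.191] f [0.353 0.013 0.272] rot5.5 tr29
7 [   6.    1.  -28.  -29.  -69. -120.] tcp [0.382 0.033 0.247] m [ 0.493 -0.036  0.185] f [0.359 0.04  0.278] rot5.5 tr29
8 [   6.    3.  -28.  -33.  -70. -121.] tcp [0.388 0.061 0.253] m [ 0.492 -0.01   0.181] f [0.367 0.067 0.285
[... 1526 characters left out ...]
.9,-10.2,6.2,-1],
[0.059,0.05,0.057,26.6,-10.5,6.2,-1],
[0.059,0.049,0.057,26.3,-10.9,6.2,-1],
[0.06,0.047,0.058,26,-11.1,6.2,-1],
[0.061,0.046,0.058,25.7,-11.3,6.2,-1],
[0.061,0.045,0.059,25.5,-11.4,6.1,-1],
[0.061,0.044,0.059,25.2,-11.5,6,-1],
[0.062,0.043,0.06,25.1,-11.6,6,-1],
[0.062,0.042,0.06,24.9,-11.6,5.9,-1] ]
[ [0.062,0.042,0.06,24.8,-11.5,5.7,-1],
[0.062,0.041,0.061,24.8,-11.5,5.6,-1],
[0.062,0.04,0.061,24.8,-11.4,5.4,-1],
[0.062,0.04,0.061,24.8,-11.3,5.2,-1],
[0.062,0.04,0.061,24.9,-11.2,4.9,-1],
[0.062,0.039,0.06,25,-11.1,4.7,-1],
[0.062,0.039,0.06,25.2,-11,4.3,-1],
[0.062,0.039,0.06,25.4,-10.9,4,-1],
[0.062,0.039,0.059,25.6,-10.8,3.6,-1],
[0.062,0.039,0.058,25.9,-10.8,3.2,-1] ]
```

>>> step_arm(
  deltas=[
    [0.057,0.053,0.056,27,-10,6,-1],
    [0.058,0.052,0.056,27,-10,6,-1],
    [0.059,0.05,0.057,26.5,-10.5,6,-1],
    [0.059,0.049,0.057,26.5,-11,6,-1],
    [0.06,0.047,0.058,26,-11,6,-1],
    [0.061,0.046,0.058,25.5,-11.5,6,-1],
    [0.061,0.045,0.059,25.5,-11.5,6,-1],
    [0.061,0.044,0.059,25,-11.5,6,-1],
    [0.062,0.043,0.06,25,-11.5,6,-1],
  ],
)

```text
time_s: 14.95
tcp_pos: [0.3929, 0.096, 0.2594]
eef_rot: [-146.1, -17.5, 40.1]
contact_force: [0.2, -0.5, -1.6]
gripper_width: 0.0262
```

```bash
python3 - <<'E'
from h import *
from ik import *
np.set_printoptions(suppress=True,precision=3)
st(); q0=np.array(r.get_state()['joints']); p,Q=pose(); print(fkp(q0,X)-p, p+Q.apply(TM))
seeds=[[10,25,-30,j4,-70,j6] for j4 in(-100,-80) for j6 in(-130,-100)]
p1,R1=place([.5855,.2583,.24],90); b=ik(p1,R1,seeds,X); jpath(q0,b[0],12,-1,pose())
E
```

```text
{'time_s': 14.95, 'joints': [3.508, 3.368, -12.959, -36.799, -84.5, -130.814], 'tcp_pos': [0.393, 0.096, 0.259], 'eef_rot': [-146.117, -17.476, 40.093], 'contact_force': [0.159, -0.548, -1.644], 'gripper_width': 0.026}
[ 0.03  -0.019  0.118] [0.487 0.026 0.174]
1 [   4.    5.  -14.  -41.  -84. -131.] tcp [0.401 0.12  0.269] m [0.49  0.052 0.175] f [0.385 0.122 0.304] rot4.7 tr27
2 [   4.    7.  -14.  -45.  -83. -132.] tcp [0.411 0.142 0.279] m [0.493 0.078 0.178] f [0.397 0.143 0.315] rot4.8 tr26
3 [   4.    8.  -15.  -49.  -83. -132.] tcp [0.422 0.162 0.291] m [0.497 0.102 0.182] f [0.409 0.162 0.327] rot4.8 tr26
4 [   4.   10.  -16.  -54.  -82. -133.] tcp [0.435 0.182 0.303] m [0.502 0.126 0.187] f [0.423 0.179 0.339] rot4.8 tr26
5 [   5.   12.  -16.  -58.  -82. -133.] tcp [0.449 0.199 0.315] m [0.508 0.147 0.193] f [0.439 0.195 0.352] rot4.8 tr25
6 [   5.   13.  -17.  -62.  -81. -134.] tcp [0.464 0.215 0.327] m [0.516 0.168 0.199] f [0.456 0.209 0.364] rot4.9 tr25
7 [   5.   15.  -18.  -66.  -81. -134.] tcp [0.481 0.229 0.338] m [0.524 0.187 0.206] f [0.474 0.222 0.376] rot4.9 tr2
[... 359 characters left out ...]
r25
11 [   6.   21.  -21.  -83.  -79. -136.] tcp [0.562 0.268 0.378] m [0.571 0.247 0.234] f [0.561 0.255 0.414] rot5.0 tr25
12 [   6.   23.  -21.  -87.  -78. -137.] tcp [0.586 0.273 0.384] m [0.585 0.258 0.24 ] f [0.585 0.258 0.42 ] rot5.0 tr25
[ [0.065,0.036,0.038,23.6,-11.7,4.8,-1],
[0.063,0.036,0.041,23.3,-11.4,4.6,-1],
[0.061,0.036,0.044,23.2,-11.1,4.4,-1],
[0.06,0.036,0.047,23,-10.7,4.2,-1],
[0.058,0.037,0.049,23,-10.2,4,-1],
[0.056,0.037,0.052,22.9,-9.8,3.8,-1],
[0.054,0.038,0.054,23,-9.2,3.6,-1],
[0.051,0.039,0.056,23.1,-8.7,3.4,-1],
[0.049,0.04,0.058,23.2,-8.1,3.2,-1],
[0.047,0.041,0.059,23.4,-7.4,3,-1] ]
[ [0.045,0.042,0.061,23.6,-6.8,2.7,-1],
[0.042,0.044,0.062,23.8,-6.2,2.5,-1] ]
```

```bash
cat > kin2.py <<'E'
from kin import *
D[:]=[d[:2] for d in D]
D+=[([2.291,-1.286,-28.594,2.027,-57.095,-108.793],[.4463,-.1852,.2175]),([14.103,-3.773,-30.698,1.944,-58.953,-100.534],[.4412,-.0981,.2181]),
([3.577,7.263,-44.016,3.261,-33.06,-110.012],[.424,-.1771,.0647]),([5.846,-10.922,-31.791,2.231,-63.941,-110.967],[.3752,-.1675,.2551]),
([3.508,3.368,-12.959,-36.799,-84.5,-130.814],[.3929,.096,.2594])]
N=['L2','b2','L3','a3','d1','offA','y4','z4','zt5','LT']
def fk2(q,x):
    L2,b2,L3,a3,d1,offA,y4,z4,zt,LT=x; e=lambda a,d:R.from_euler(a,d,degrees=True)
    B=e('z',q[0]);U=B*e('y',q[1]);W=B*e('y',q[1]-q[2]); F=W*e('x',-q[3]); H=F*e('y',-q[4])
    return B.apply([0,-offA,d1])+U.apply([b2,0,L2])+W.apply([L3,0,a3])+F.apply([0,-y4,z4])+H.apply([LT,0,zt])
def fit2(free,x0):
    x0=np.array(x0,float); ix=[N.index(n) for n in free]
    def full(v): x=x0.copy(); x[ix]=v; return x
    s=least_squares(lambda v:np.concatenate([fk2(q,full(v))-p for q,p in D]),x0[ix]); return full(s.x),np.abs(s.fun).max()
E
python3 - <<'E'
from kin2 import *
np.set_printoptions(precision=4,suppress=True)
x0=[.6,0,.46,0,.25,.19,0,0,0,.43]
for fr in (['L2','L3','d1','offA','y4','LT'],['L2','b2','L3','a3','d1','offA','y4','LT'],['L2','L3','d1','offA','y4','LT','zt5','z4'],N):
    x,e=fit2(fr,x0); print(x,e)
E
```

```text
[ 0.6012  0.      0.4638  0.      0.1989 -0.0001  0.1918  0.      0.
  0.3778] 0.0004326001810171509
[ 0.6015 -0.      0.464  -0.0004  0.1992 -0.0002  0.1918  0.      0.
  0.3778] 0.00043390852877117636
[ 0.6014  0.      0.4641  0.      0.1989 -0.0003  0.192  -0.0002 -0.0002
  0.3776] 0.000433442136457296
[ 0.6016  0.0002  0.4641 -0.001   0.1996 -0.0003  0.192   0.0006 -0.0003
  0.3783] 0.00045023395096210894
```

```bash
cat >> ik.py <<'E'
from kin2 import fk2
X=[.6012,0,.4638,0,.1989,0,.1918,0,0,.3778]
fkp=fk2
E
sed -i 's/fkp(q,X)-p)\*20/fk2(q,X)-p)*20/' ik.py
python3 - <<'E'
from h import *
from ik import *
np.set_printoptions(suppress=True,precision=1)
q0=np.array(r.get_state()['joints']); p,Q=pose(); print(fk2(q0,X)-p)
seeds=[[j1,25,-30,j4,j5,j6] for j1 in (-10,20,50) for j4 in(-120,-80,-40) for j5 in(-110,-60) for j6 in(-150,-100)]
for psi in range(0,151,15):
    o=[]
    for z in (.24,.016):
        p1,R1=place([.5855,.2583,z],psi); o.append(ik(p1,R1,seeds,X))
    print(psi,o)
E
```

```text
[ 0. -0. -0.]
0 [None, None]
15 [(array([   0.8,   -8.2,  -42. , -147.9,  -27. , -116.6]), np.float64(16.296097062750256)), None]
30 [(array([   2.5,   -7.6,  -30.2, -110.7,  -29.1, -151.3]), np.float64(22.320608696476313)), (array([ -12.7,   32.9,  -50. , -136.2,  -74.6,  -95. ]), np.float64(8.288200600771901))]
45 [(array([  -2.6,   -2.7,  -24.3,  -96.3,  -47. , -159.8]), np.float64(13.873953568121465)), (array([ -13.4,   29.6,  -37. , -115.7,  -68.5, -111.3]), np.float64(21.3037200473865))]
60 [(array([  -6.5,    4.5,  -16.7,  -88.6,  -64.5, -161.1]), np.float64(12.53727002439166)), (array([ -11.6,   30.5,  -25.3,  -99.6,  -71.3, -124.2]), np.float64(32.932812180668414))]
75 [(array([  -7.2,   12.2,   -7.4,  -82.9,  -79.3, -161.7]), np.float64(11.995598112489745)), (array([  -9. ,   33.5,  -14.4,  -87.6,  -78.5, -132.8]), np.float64(40.86399572271091))]
90 [(array([  -5.9,   19.7,    2.9,  -78.6,  -92.6, -162.4]), np.float64(11.238428212589724)), (array([  -5.9,   37.7,   -3.5,  -78.5,  -87.7, -138.4]), np.float64(35.25201900772245))]
105 [(array([  -3.2,   26.8,   13.9,  -75.6, -105.1, -163.5]), np.float64(10.137077856010478)), (array([  -2.2,   42.4,    7.4,  -71.7,  -97.9, -142.1]), np.float64(31.56972478298917))]
120 [(array([   0.2,   33.5,   25.2,  -74. , -117.3, -165. ]), np.float64(8.627972053470842)), (array([   2. ,   47.3,   18.2,  -66.4, -108.6, -144.4]), np.float64(29.26276763672368))]
135 [(array([   4. ,   39.7,   36.4,  -74. , -129.4, -167.1]), np.float64(6.541256060974149)), (array([   6.5,   52.2,   28.8,  -62.2, -119.4, -145.5]), np.float64(28.120179462185035))]
150 [(array([   8.1,   45.3,   47.2,  -76. , -141.3, -170.2]), np.float64(3.50613118217791)), (array([  11.5,   56.8,   38.6,  -58.6, -130.2, -145.4]), np.float64(28.27564328978525))]
```

```bash
cat >> ik.py <<'E'
def links(q):
    e=lambda a,d:R.from_euler(a,d,degrees=True); B=e('z',q[0]);U=B*e('y',q[1]);W=B*e('y',q[1]-q[2]); F=W*e('x',-q[3])
    el=np.array([0,0,.1989])+U.apply([0,0,.6012]); w1=el+W.apply([.4638,0,0]); w2=w1+F.apply([0,-.1918,0]); return el,w1,w2
E
python3 - <<'E'
from h import *
from ik import *
np.set_printoptions(suppress=True,precision=3)
q0=np.array(r.get_state()['joints'])
seeds=[[j1,25,-30,j4,j5,j6] for j1 in (-10,10) for j4 in(-100,-80) for j5 in(-80,-60) for j6 in(-150,-120)]
for psi in (45,60,75,90):
    for z in (.18,.016):
        p1,R1=place([.5855,.2583,z],psi); b=ik(p1,R1,seeds,X); print(psi,z,np.round(b[0]),[np.round(l,3) for l in links(b[0])])
psi=70
p1,R1=place([.5855,.2583,.2],psi); b=ik(p1,R1,seeds,X); print(b); jpath(q0,b[0],12,-1,pose())
E
```

```text
45 0.18 [  -7.    4.  -29. -103.  -52. -146.] [array([ 0.04 , -0.005,  0.799]), array([ 0.428, -0.049,  0.548]), array([0.333, 0.006, 0.391])]
45 0.016 [ -13.   30.  -37. -116.  -68. -111.] [array([ 0.289, -0.069,  0.722]), array([ 0.468, -0.112,  0.296]), array([0.333, 0.006, 0.227])]
60 0.18 [  -8.   10.  -20.  -92.  -66. -151.] [array([ 0.105, -0.015,  0.791]), array([ 0.502, -0.071,  0.557]), array([ 0.407, -0.051,  0.391])]
60 0.016 [ -12.   30.  -25. -100.  -71. -124.] [array([ 0.299, -0.061,  0.717]), array([ 0.554, -0.113,  0.333]), array([ 0.407, -0.051,  0.227])]
75 0.18 [  -8.   17.  -10.  -84.  -79. -154.] [array([ 0.174, -0.024,  0.774]), array([ 0.583, -0.079,  0.561]), array([ 0.493, -0.086,  0.391])]
75 0.016 [  -9.   34.  -14.  -88.  -78. -133.] [array([ 0.328, -0.052,  0.7  ]), array([ 0.635, -0.101,  0.356]), array([ 0.493, -0.086,  0.227])]
90 0.18 [  -6.   24.    0.  -78.  -91. -156.] [array([ 0.241, -0.025,  0.749]), array([ 0.664, -0.068,  0.563]), array([ 0.586, -0.099,  0.391])]
90 0.016 [  -6.   38.   -4.  -79.  -88. -138.] [array([ 0.366, -0.038,  0.674]), 
[... 1367 characters left out ...]

11 [  -7.   12.  -13.  -82.  -75. -154.] tcp [0.567 0.269 0.332] m [0.569 0.245 0.189] f [0.561 0.257 0.368] rot6.0 tr26
12 [  -8.   13.  -13.  -86.  -75. -156.] tcp [0.591 0.272 0.344] m [0.586 0.258 0.2  ] f [0.585 0.258 0.38 ] rot6.0 tr27
[ [0.039,0.064,0.065,19.9,-6.3,12.7,-1],
[0.04,0.063,0.066,20,-6.6,12.1,-1],
[0.041,0.063,0.067,20.1,-7,11.4,-1],
[0.042,0.062,0.068,20.2,-7.4,10.8,-1],
[0.044,0.061,0.069,20.4,-7.9,10.2,-1],
[0.045,0.061,0.069,20.6,-8.4,9.6,-1],
[0.046,0.06,0.07,20.9,-9,9.1,-1],
[0.048,0.059,0.07,21.2,-9.7,8.5,-1],
[0.049,0.058,0.071,21.5,-10.4,8,-1],
[0.05,0.058,0.071,21.9,-11.2,7.5,-1] ]
[ [0.052,0.057,0.071,22.2,-12.2,7.1,-1],
[0.053,0.056,0.071,22.5,-13.2,6.7,-1] ]
```

```bash
python3 - <<'E'
from h import *
from ik import *
np.set_printoptions(suppress=True,precision=3)
q0=np.array(r.get_state()['joints']); p,Q=pose()
seeds=[[j1,25,-30,j4,j5,j6] for j1 in (-10,10) for j4 in(-100,-80) for j5 in(-80,-60) for j6 in(-150,-120)]
print(Q.inv().apply([0,0,45]))
b0=ik(p+[0,0,.045],Q,[q0],X); print(b0)
p1,R1=place([.5855,.2583,.19],70); b=ik(p1,R1,seeds,X); print(b); jpath(b0[0],b[0],12,-1,(p+[0,0,.045],Q))
E
```

```text
[ 13.514 -23.93  -35.633]
(array([   3.574,    1.17 ,   -9.249,  -36.617,  -89.2  , -134.401]), np.float64(39.259303417425))
(array([  -7.895,   13.832,  -13.235,  -86.232,  -74.682, -154.486]), np.float64(19.17352080982633))
1 [   3.    2.  -10.  -41.  -88. -136.] tcp [0.401 0.12  0.3  ] m [0.488 0.049 0.207] f [0.385 0.123 0.334] rot5.5 tr25
2 [   2.    3.  -10.  -45.  -87. -138.] tcp [0.411 0.142 0.296] m [0.49  0.072 0.197] f [0.395 0.145 0.332] rot5.6 tr25
3 [   1.    4.  -10.  -49.  -86. -139.] tcp [0.422 0.164 0.295] m [0.493 0.095 0.189] f [0.408 0.165 0.331] rot5.6 tr24
4 [  -0.    5.  -11.  -53.  -84. -141.] tcp [0.435 0.184 0.295] m [0.497 0.117 0.182] f [0.422 0.184 0.332] rot5.7 tr24
5 [  -1.    6.  -11.  -57.  -83. -143.] tcp [0.449 0.203 0.297] m [0.503 0.139 0.178] f [0.437 0.201 0.334] rot5.8 tr24
6 [  -2.    8.  -11.  -61.  -82. -144.] tcp [0.465 0.219 0.3  ] m [0.51  0.16  0.175] f [0.455 0.216 0.337] rot5.9 tr23
7 [  -3.    9.  -12.  -66.  -81. -146.] tcp [0.482 0.234 0.304] m [0.518 0.18  0.174] f [0.473 0.23  0.341] rot5.9 tr23
8 [  -4.   10.  -12.  -70.  -80. -
[... 326 characters left out ...]

11 [  -7.   13.  -13.  -82.  -76. -153.] tcp [0.567 0.27  0.328] m [0.569 0.246 0.184] f [0.561 0.258 0.364] rot6.1 tr24
12 [  -8.   14.  -13.  -86.  -75. -154.] tcp [0.591 0.272 0.334] m [0.586 0.258 0.19 ] f [0.585 0.258 0.37 ] rot6.2 tr25
[ [0.044,0.061,0.059,19,-4.4,16.3,-1],
[0.044,0.061,0.061,18.9,-4.4,15.5,-1],
[0.045,0.061,0.063,18.9,-4.5,14.6,-1],
[0.045,0.061,0.065,19,-4.5,13.7,-1],
[0.045,0.061,0.066,19.1,-4.6,12.9,-1],
[0.045,0.061,0.068,19.4,-4.8,12,-1],
[0.046,0.061,0.069,19.8,-5,11.1,-1],
[0.046,0.061,0.071,20.3,-5.2,10.3,-1],
[0.047,0.061,0.072,20.9,-5.6,9.5,-1],
[0.047,0.061,0.073,21.5,-6,8.7,-1] ]
[ [0.048,0.061,0.073,22.2,-6.6,8,-1],
[0.048,0.061,0.074,22.9,-7.2,7.3,-1] ]
```

>>> step_arm(
  deltas=[
    [0,0,0,9,-16,-24,-1],
    [0,0,0,5,-8,-12,-1],
    [0.044,0.061,0.059,19,-4.5,16,-1],
    [0.044,0.061,0.061,19,-4.5,15.5,-1],
    [0.045,0.061,0.063,19,-4.5,14.5,-1],
    [0.045,0.061,0.065,19,-4.5,13.5,-1],
    [0.045,0.061,0.066,19,-4.5,13,-1],
    [0.045,0.061,0.068,19.5,-5,12,-1],
    [0.046,0.061,0.069,20,-5,11,-1],
    [0.046,0.061,0.071,20.5,-5,10,-1],
  ],
)

```text
time_s: 15.95
tcp_pos: [0.5069, 0.2505, 0.3052]
eef_rot: [-112.3, -10.8, -3.3]
contact_force: [0.0, 0.1, -1.0]
gripper_width: 0.026
```

```bash
python3 - <<'E'
from h import *
from ik import *
np.set_printoptions(suppress=True,precision=3)
st(); q0=np.array(r.get_state()['joints']); p,Q=pose(); print(p+Q.apply(TM))
p1,R1=place([.5855,.2583,.18],70); plan(p1,R1,-1)
E
```

```text
{'time_s': 15.95, 'joints': [-4.176, 10.236, -12.232, -70.735, -78.779, -148.498], 'tcp_pos': [0.507, 0.251, 0.305], 'eef_rot': [-112.342, -10.765, -3.256], 'contact_force': [0.014, 0.099, -1.027], 'gripper_width': 0.026}
[0.53  0.204 0.17 ]
[ [0.0609,0.076,0.0868,28.2,-4.5,7.8,-1],
[0.0609,0.076,0.0868,27,-6.3,10.2,-1],
[0.0609,0.076,0.0868,25.5,-7.9,12.6,-1] ]
```

>>> step_arm(
  deltas=[
    [0.06,0.075,0.085,28,-4.5,8,-1],
    [0.06,0.075,0.085,27,-6.5,10,-1],
    [0.06,0.075,0.085,22,-8,12,-1],
    [0,0,0,0,0,0,-1],
    [0,0,0,0,0,0,-1],
  ],
)

```text
time_s: 16.45
tcp_pos: [0.5893, 0.272, 0.3191]
eef_rot: [-100.3, 0.6, -20.6]
contact_force: [-0.2, -0.1, 0.1]
gripper_width: 0.0261
```

```bash
python3 - <<'E'
from h import *
from ik import *
np.set_printoptions(suppress=True,precision=4)
st(); p,Q=pose(); print('mouth',p+Q.apply(TM),'axis',Q.apply(C))
cap('scene','s10'); cap('side','d10'); crop('s10',250,90,150,140,4,'s10a'); crop('d10',110,120,160,140,4,'d10a')
E
```

```text
{'time_s': 16.45, 'joints': [-8.162, 14.892, -14.388, -86.871, -74.319, -152.917], 'tcp_pos': [0.589, 0.272, 0.319], 'eef_rot': [-100.255, 0.645, -20.604], 'contact_force': [-0.177, -0.065, 0.091], 'gripper_width': 0.026}
mouth [0.5823 0.2584 0.1747] axis [-0.0116  0.0029 -0.9999]
```

View pics/s10a.png

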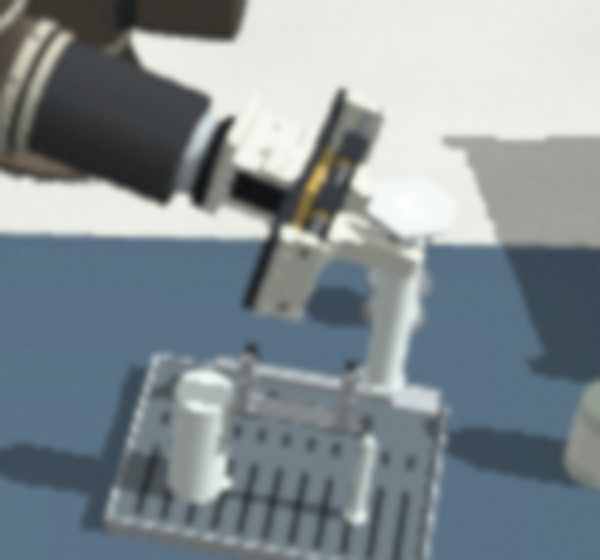

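View pics/d10a.png

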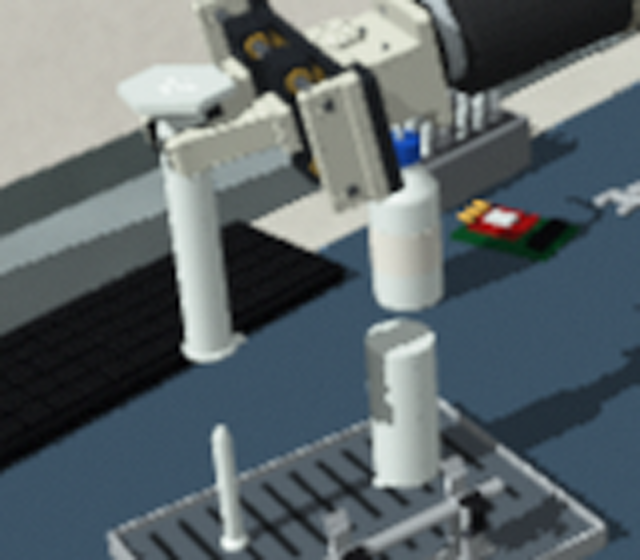

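```bash
python3 - <<'E'
from h import *
from ik import *
np.set_printoptions(suppress=True,precision=2)
p,Q=pose(); m=p+Q.apply(TM); a=Q.apply(C)
cs=lambda f,q:(proj(f,q)-np.array([250,90]))*4 if f[0]=='s' else (proj(f,q)-np.array([110,120]))*4
for f in('s10','d10'):
    print(f,'mouth',cs(f,m),'50up',cs(f,m-.05*a),'100up',cs(f,m-.1*a),'foot',cs(f,m-.18*a),'pegtip',cs(f,[.5855,.2583,.111]),'pegfoot',cs(f,[.5855,.2583,.016]),'peg50',cs(f,[.5855,.2583,.066]))
    im=cv2.imread(f'pics/{f}.png').astype(int).sum(2)
E
python3 - <<'E'
from h import *
crop('s10',325,145,40,80,9,'s10b'); crop('d10',145,195,40,70,9,'d10b')
a=cv2.imread('pics/s10b.png')[:600]; b=cv2.imread('pics/d10b.png')[:600]
o=np.zeros((600,a.shape[1]+b.shape[1],3),np.uint8); o[:len(a),:a.shape[1]]=a[:600]; o[:min(600,len(b)),a.shape[1]:]=b[:600]; cv2.imwrite('pics/c10.png',o)
E
```

```text
s10 mouth [381.33 379.43] 50up [389.97 333.91] 100up [399.02 286.21] foot [414.46 204.94] pegtip [370.56 438.25] pegfoot [355.81 515.61] peg50 [363.42 475.68]
d10 mouth [207.74 345.16] 50up [198.44 276.51] 100up [188.69 204.53] foot [172.06  81.83] pegtip [215.9  426.51] pegfoot [230.93 540.86] peg50 [223.18 481.88]
```

View pics/c10.png

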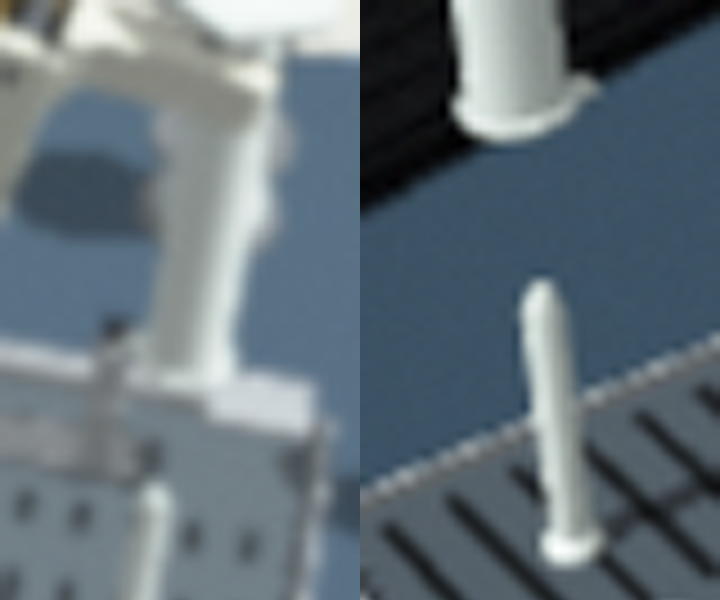

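```bash
python3 - <<'E'
from h import *
from ik import *
p1,R1=place([.585,.258,.128],70); plan(p1,R1,-1,n=4)
E
```

```text
[ [0.0002,-0.002,-0.0031,0.3,11.6,2.1,-1],
[0.0002,-0.002,-0.0031,0.3,11.6,2.1,-1],
[0.0002,-0.002,-0.0031,0.3,11.6,2.1,-1],
[0.0002,-0.002,-0.0031,0.3,11.6,2.1,-1] ]
```

>>> step_arm(
  deltas=[
    [0,-0.002,-0.003,0.3,10,2,-1],
    [0,-0.002,-0.003,0.3,11.5,2,-1],
    [0,-0.002,-0.003,0.3,11.5,2,-1],
    [0,-0.002,-0.003,0.3,8,1.5,-1],
    [0,0,0,0,0,0,-1],
    [0,0,0,0,0,0,-1],
  ],
)

```text
time_s: 17.15
tcp_pos: [0.5883, 0.2725, 0.2765]
eef_rot: [-100.4, -0.6, -19.5]
contact_force: [0.0, -0.6, -0.2]
gripper_width: 0.0262
```

```bash
python3 - <<'E'
from h import *
from ik import *
np.set_printoptions(suppress=True,precision=4)
st(); p,Q=pose(); m=p+Q.apply(TM); a=Q.apply(C);print('mouth',m,'axis',a)
cap('scene','s11'); cap('side','d11'); crop('s11',320,155,45,70,8,'s11b'); crop('d11',140,195,45,70,8,'d11b')
A=cv2.imread('pics/s11b.png'); b=cv2.imread('pics/d11b.png'); cv2.imwrite('pics/c11.png',np.hstack([A,b]))
for z in(0,.03): print(proj('s11',m-z*a),proj('d11',m-z*a))
for z in (.016,.066,.111): print(proj('s11',[.585,.258,z]),proj('d11',[.585,.258,z]))
E
```

```text
{'time_s': 17.15, 'joints': [-8.536, 19.244, -15.55, -87.611, -74.989, -145.925], 'tcp_pos': [0.588, 0.273, 0.276], 'eef_rot': [-100.42, -0.603, -19.547], 'contact_force': [0.019, -0.558, -0.167], 'gripper_width': 0.026}
mouth [0.5844 0.2573 0.1321] axis [ 0.0079 -0.0074 -0.9999]
[343.1548 194.8003] [163.6747 219.9082]
[344.4639 188.1796] [162.3988 210.2432]
[338.8502 218.7902] [167.9405 255.2318]
[340.751  208.8091] [166.0068 240.4876]
[342.5333 199.4498] [164.1912 226.6446]
```

View pics/c11.png

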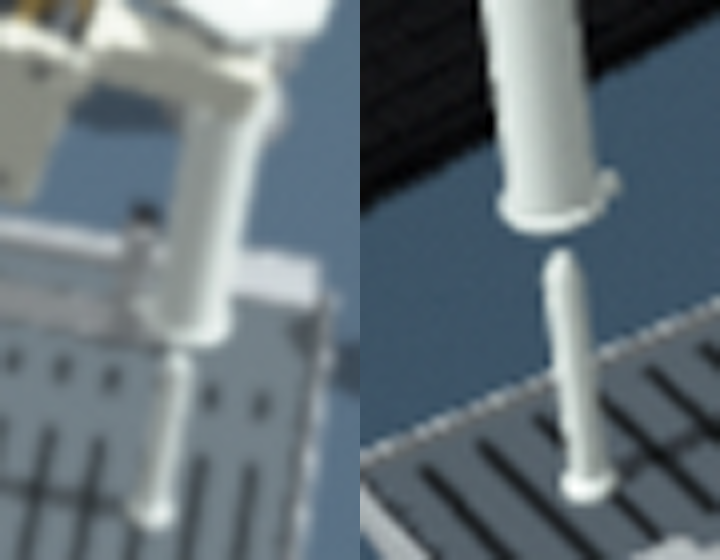

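```bash
python3 - <<'E'
from h import *
np.set_printoptions(suppress=True,precision=3)
b=np.array([.585,.258,.14]); J=np.array([[(proj(f,b+np.eye(3)[i]*.001)-proj(f,b))[0] for i in(0,1)] for f in('s11','d11')]); print(J, np.linalg.solve(J,[1.0,-.4]), np.linalg.solve(J,[.7,-.2]))
E
```

```text
[[ 0.031  0.309]
 [-0.259 -0.298]] [-2.469  3.488] [-2.078  2.477]
```

```bash
python3 - <<'E'
from h import *
s=cv2.imread('pics/s11.png').astype(int); d=cv2.imread('pics/d11.png').astype(int)
print('scene cols 336..354 (R)')
for v in (174,177,180,183,186,189,193,195,197,200,204,208,212,215): print(v,s[v,334:356,2])
print('side cols 154..178')
for v in (200,204,208,212,216,218,220,222,226,228,232,238,244,250): print(v,d[v,152:178,2])
E
```

```text
scene cols 336..354 (R)
174 [ 89  90  91  90  90  90  91  98 115 133 137 138 142 154 174 197 210 190
 142 103  92  90]
177 [ 90  91  91  90  90  91  93 106 127 137 138 138 146 165 188 208 207 163
 110  91  90  90]
180 [ 89  87  76  69  69  77  94 120 135 138 138 143 158 179 202 211 178 127
  96  90  90  91]
183 [103 106 110 114 110 100 106 128 137 138 140 151 170 193 210 200 152 106
  92  90  90  90]
186 [160 136 117 114 129 157 159 146 139 140 146 163 185 208 219 203 176 160
 155 157 149 137]
189 [113 115 117 122 131 131 136 137 139 143 155 177 200 218 221 214 207 206
 205 206 205 206]
193 [116 115 132 151 161 155 144 139 143 152 171 196 217 221 185 137 117 118
 121 124 128 131]
195 [112 108 111 125 146 154 153 150 155 168 186 210 226 227 192 142 118 115
 115 115 113 107]
197 [ 96  99 103 112 116 123 136 164 183 194 203 215 212 185 145 121 116 115
 115 115 114 108]
200 [101 108 113 114 112 117 138 177 203 180 138 118 115 115 114 114 115 115
 114 115 115 115]
204 [103 110 114 114 117 125 138 162 182 161 122  90  74  95 111 115 112 104
  90  95 108 113]
208 [113 115 114 117 128 138 15
[... 1126 characters left out ...]

  66  61  61  63  61  61  62  61]
226 [ 61  62  61  61  61  61  62  60  62  61  61  75 145 156 100  61  60  61
  61  60  61  61  60  62  61  60]
228 [ 62  61  63  60  61  61  62  61  62  62  68 178 226 202 146  94  61  62
  61  60  62  61  60  62  61  60]
232 [ 61  61  61  61  61  60  62  59  61  59  61 179 218 192 158 123  86  62
  61  63  61  59  61  60  60  61]
238 [ 61  62  60  61  61  61  60  61  60  61  61  72 178 211 179 150 115  91
 126 133 117 112 104  95  94  91]
244 [ 61  60  61  79 127 136 118 114 103  95  93  91 123 191 204 169 142  99
  58  75  86  87  86  87  86  76]
250 [ 85  85  65  45  60  78  84  86  86  87  86  76  52  92 178 193 157 135
 111  86  85  79  57  30  36  55]
```

```bash
python3 - <<'E'
from h import *
from ik import *
p1,R1=place([.5843,.259,.095],70); plan(p1,R1,-1,n=4)
E
```

```text
[ [0.001,0.0014,0.0029,0.1,9.1,1.9,-1],
[0.001,0.0014,0.0029,0.1,9.1,1.9,-1],
[0.001,0.0014,0.0029,0.1,9.1,1.9,-1],
[0.001,0.0014,0.0029,0.2,9.1,1.9,-1] ]
```

>>> step_arm(
  deltas=[
    [0.002,0.003,0.005,0.3,5,1.9,-1],
    [0.001,0.002,0.004,0.1,9,1.9,-1],
    [0.001,0,0.003,0.1,9,1.9,-1],
    [0,0,0,0,8,1.5,-1],
    [0,0,0,0,0,0,-1],
  ],
)

```text
time_s: 17.75
tcp_pos: [0.5896, 0.2739, 0.2434]
eef_rot: [-100.1, -0.1, -20.0]
contact_force: [-0.1, -0.4, -1.3]
gripper_width: 0.026
```

```bash
python3 - <<'E'
from h import *
from ik import *
np.set_printoptions(suppress=True,precision=4)
st(); p,Q=pose(); m=p+Q.apply(TM); a=Q.apply(C);print('mouth',m,'axis',a)
p1,R1=place([.5843,.259,.035],70); plan(p1,R1,-1,n=7)
cap('side','d12'); crop('d12',120,150,80,110,6,'d12b')
cap('scene','s12'); crop('s12',300,120,80,110,6,'s12b'); cv2.imwrite('pics/c12.png',cv2.resize(np.hstack([cv2.imread('pics/d12b.png'),cv2.imread('pics/s12b.png')]),None,fx=.8,fy=.8))
E
```

```text
{'time_s': 17.75, 'joints': [-8.939, 22.831, -16.77, -89.1, -75.048, -141.415], 'tcp_pos': [0.59, 0.274, 0.243], 'eef_rot': [-100.146, -0.087, -20.0], 'contact_force': [-0.08, -0.421, -1.257], 'gripper_width': 0.026}
mouth [0.5846 0.2598 0.0989] axis [ 0.001   0.0002 -1.    ]
[ [-0.0001,-0,0.0001,0,9,1.5,-1],
[-0.0001,-0,0.0001,0,9,1.5,-1],
[-0.0001,-0,0.0001,0,9,1.5,-1],
[-0.0001,-0,0.0001,0,9,1.5,-1],
[-0.0001,-0,0.0001,0,9,1.5,-1],
[-0.0001,-0,0.0001,0,9,1.5,-1],
[-0.0001,-0,0.0001,0,9,1.5,-1] ]
```

View pics/c12.png

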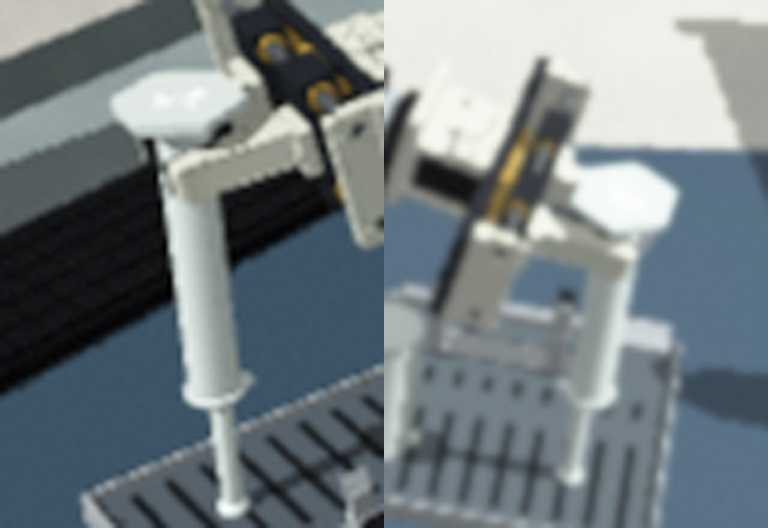

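```bash
python3 - <<'E'
from h import *
from ik import *
np.set_printoptions(linewidth=150)
s=cv2.imread('pics/s12.png').astype(int); d=cv2.imread('pics/d12.png').astype(int)
for v in (181,184,188,192,196,200,203,205,207,210,213,216): print(v,s[v,332:354,2], s[v,332:354,0])
p=np.array([.5846,.2598,.0989])
for z in (0,.03,.06): print(proj('s12',p+[0,0,z]),proj('d12',p+[0,0,z]))
for z in (.016,.066): print(proj('s12',[.585,.258,z]))
E
```

```text
181 [ 90  90  90  87  72  55  52  65  85 109 130 137 137 140 148 167 190 208 199 152 106  91] [134 134 133 126  99  72  68  91 119 137 144 144 142 144 153 172 197 216 213 177 143 134]
184 [152 151 145 129 127 133 134 121 111 124 136 137 138 144 159 181 204 210 173 119  95  92] [173 173 165 143 136 142 143 134 135 142 145 143 144 149 164 186 211 220 193 153 137 134]
188 [113 113 112 113 113 116 126 134 137 138 139 138 142 154 176 200 219 220 212 205 204 206] [128 126 122 120 119 123 134 143 147 145 144 143 147 159 181 207 223 225 220 216 215 217]
192 [122 116 111 110 111 114 113 116 130 137 138 141 151 172 196 212 202 167 141 140 150 161] [132 126 119 116 116 122 126 130 139 144 143 146 156 178 202 219 212 179 155 153 162 172]
196 [120 114 108 106 110 121 128 136 139 138 139 148 167 191 210 213 173 131 116 114 115 115] [129 122 115 112 117 128 136 142 144 143 144 154 172 198 218 220 186 150 137 136 137 135]
200 [111 103 103 118 143 158 157 147 141 140 146 162 186 209 221 210 164 126 116 114 115 115] [132 122 122 135 156 166 163 152 145 144 151 167 191 216 227 220 180 145 137 136 136 1
[... 631 characters left out ...]
4 115 115 115 115] [ 96 116 133 136 135 135 141 151 175 191 172 145 135 134 133 136 135 136 136 136 136 136]
213 [ 81 102 114 114 114 115 131 156 181 169 133 104  78  76  99 113 115 110  94  84  99 112] [ 96 121 134 135 133 127 137 161 189 181 150 122  92  91 119 133 136 131 112 100 118 133]
216 [ 82  98 103 110 118 131 149 177 186 157 119  88  70  89 108 114 114 105  81  76  99 112] [ 97 116 122 128 133 139 154 184 197 172 138 103  83 106 128 135 135 124  96  91 117 132]
[342.5811202  201.92948914] [164.26376423 230.79388721]
[343.80301929 195.54970908] [163.01781286 221.34357159]
[345.05793144 188.99756123] [161.73706541 211.62933388]
[338.85015513 218.79020933]
[340.75096844 208.80906553]
```

```bash
python3 - <<'E'
from h import *
from ik import *
p1,R1=place([.5846,.2583,.035],70); plan(p1,R1,-1,n=7)
E
```

```text
[ [-0.0001,-0.0001,0.0003,0,9.2,1.4,-1],
[-0.0001,-0.0001,0.0003,0,9.2,1.4,-1],
[-0.0001,-0.0001,0.0003,0,9.2,1.4,-1],
[-0.0001,-0.0001,0.0003,0,9.2,1.4,-1],
[-0.0001,-0.0001,0.0003,0,9.2,1.4,-1],
[-0.0001,-0.0001,0.0003,0,9.2,1.4,-1],
[-0.0001,-0.0001,0.0003,0,9.2,1.4,-1] ]
```

>>> step_arm(
  deltas=[
    [0,0,0,0,6,0.5,-1],
    [0,0,0,0,9,1.4,-1],
    [0,0,0,0,9,1.4,-1],
    [0,0,0,0,9,1.4,-1],
    [0,0,0,0,9,1.4,-1],
  ],
)

```text
time_s: 18.35
tcp_pos: [0.5901, 0.2725, 0.2008]
eef_rot: [-100.1, -0.4, -20.0]
contact_force: [-0.8, 0.5, -1.4]
gripper_width: 0.0263
```

```bash
python3 - <<'E'
from h import *
from ik import *
np.set_printoptions(suppress=True,precision=4)
st(); p,Q=pose(); m=p+Q.apply(TM); a=Q.apply(C);print('mouth',m,'axis',a)
p1,R1=place([.5846,.2583,.027],70); plan(p1,R1,-1,n=4)
E
```

```text
{'time_s': 18.35, 'joints': [-9.582, 27.686, -17.668, -90.27, -75.51, -135.131], 'tcp_pos': [0.59, 0.272, 0.201], 'eef_rot': [-100.068, -0.4, -19.99], 'contact_force': [-0.769, 0.454, -1.437], 'gripper_width': 0.026}
mouth [0.5859 0.2583 0.0563] axis [ 0.0066 -0.0004 -1.    ]
[ [-0.0005,-0.0003,0.0016,-0.1,7.2,1.2,-1],
[-0.0005,-0.0003,0.0016,-0.1,7.2,1.2,-1],
[-0.0005,-0.0003,0.0016,-0.1,7.2,1.2,-1],
[-0.0005,-0.0003,0.0016,-0.1,7.2,1.3,-1] ]
```

>>> step_arm(
  deltas=[
    [0,0,0.003,-0.3,7,1.2,-1],
    [0,0,0.002,-0.1,7,1.2,-1],
    [0,0,0.001,0,7,1.2,-1],
    [0,0,0,0,0,0,-1],
  ],
)

```text
time_s: 18.75
tcp_pos: [0.5894, 0.2723, 0.175]
eef_rot: [-100.1, 0.2, -20.1]
contact_force: [-0.0, -0.2, -1.3]
gripper_width: 0.0264
```

```bash
python3 - <<'E'
from h import *
from ik import *
np.set_printoptions(suppress=True,precision=4)
st(); p,Q=pose(); m=p+Q.apply(TM); a=Q.apply(C);print('mouth',m,'axis',a)
cap('side','d13'); crop('d13',110,150,160,130,4,'d13b'); cap('wrist','w13')
p1,R1=place([.5850,.2583,.018],70); plan(p1,R1,-1,n=4)
E
```

```text
{'time_s': 18.75, 'joints': [-9.859, 30.646, -18.089, -90.878, -75.704, -132.264], 'tcp_pos': [0.589, 0.272, 0.175], 'eef_rot': [-100.126, 0.2, -20.077], 'contact_force': [-0.047, -0.23, -1.259], 'gripper_width': 0.026}
mouth [0.5837 0.2585 0.0305] axis [-0.0036  0.0022 -1.    ]
[ [-0.0003,-0.0002,-0.0007,0.1,3.3,0.6,-1],
[-0.0003,-0.0002,-0.0007,0.1,3.3,0.6,-1],
[-0.0003,-0.0002,-0.0007,0.1,3.3,0.7,-1],
[-0.0003,-0.0002,-0.0007,0.1,3.3,0.7,-1] ]
```

View pics/d13b.png

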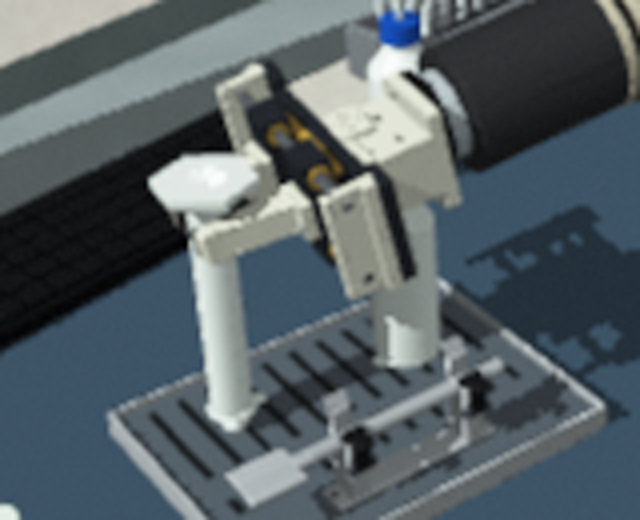

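View pics/w13.png

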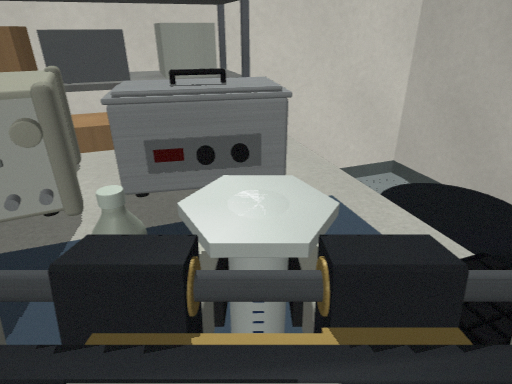

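>>> step_arm(
  deltas=[
    [0,0,-0.002,0.3,3,0.6,-1],
    [0,0,-0.001,0.2,3,0.6,-1],
    [0,0,0,0,2.5,0.5,-1],
    [0,0,0,0,0,0,-1],
  ],
)

```text
time_s: 19.25
tcp_pos: [0.5907, 0.2724, 0.1682]
eef_rot: [-100.1, -0.2, -20.0]
contact_force: [0.2, 0.3, -0.6]
gripper_width: 0.0264
```

```bash
python3 - <<'E'
from h import *
from ik import *
np.set_printoptions(suppress=True,precision=4)
st(); p,Q=pose(); m=p+Q.apply(TM); a=Q.apply(C);print('mouth',m,'axis',a)
cap('side','d14'); crop('d14',110,150,160,130,4,'d14b')
E
```

```text
{'time_s': 19.25, 'joints': [-9.922, 31.54, -18.04, -91.116, -75.791, -130.937], 'tcp_pos': [0.591, 0.272, 0.168], 'eef_rot': [-100.057, -0.236, -20.031], 'contact_force': [0.171, 0.319, -0.635], 'gripper_width': 0.026}
mouth [0.5861 0.2584 0.0237] axis [ 0.004   0.0007 -1.    ]
```

View pics/d14b.png

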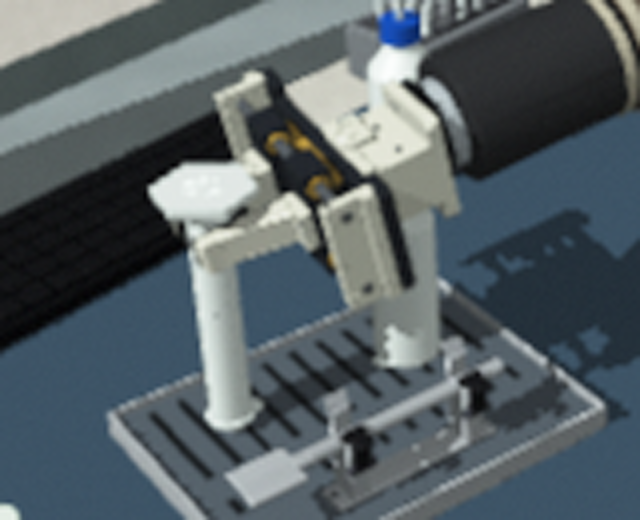

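>>> step_arm(
  deltas=[
    [0,0,0.002,-0.5,2.5,0.3,-1],
    [0,0,0.001,-0.2,2,0.3,-1],
    [0,0,0,0,1,0.2,-1],
    [0,0,0,0,0,0,-1],
  ],
)

```text
time_s: 19.7
tcp_pos: [0.59, 0.2725, 0.1627]
eef_rot: [-100.0, -0.1, -20.1]
contact_force: [-0.0, 0.4, -0.9]
gripper_width: 0.0262
```

```bash
python3 - <<'E'
from h import *
from ik import *
np.set_printoptions(suppress=True,precision=4)
st(); p,Q=pose(); m=p+Q.apply(TM); a=Q.apply(C);print('mouth',m,'axis',a)
E
```

```text
{'time_s': 19.7, 'joints': [-9.992, 32.189, -18.171, -91.274, -75.857, -130.279], 'tcp_pos': [0.59, 0.273, 0.163], 'eef_rot': [-100.044, -0.09, -20.064], 'contact_force': [-0.023, 0.374, -0.911], 'gripper_width': 0.026}
mouth [0.5851 0.2586 0.0182] axis [ 0.0017  0.0018 -1.    ]
```

>>> step_arm(
  deltas=[
    [0.001,0,0,0,1.2,0.2,-1],
    [0.001,0,0,0,1,0.2,-1],
  ],
)

```text
time_s: 19.9
tcp_pos: [0.5901, 0.2725, 0.1605]
eef_rot: [-99.9, -0.1, -20.1]
contact_force: [-0.8, -0.0, -1.6]
gripper_width: 0.0261
```

>>> step_arm(
  deltas=[
    [0,0,0,0,1,0.2,-1],
  ],
)

```text
time_s: 20.0
tcp_pos: [0.5903, 0.2728, 0.1603]
eef_rot: [-99.8, -0.1, -20.0]
contact_force: [-0.1, 0.2, 6.2]
gripper_width: 0.0261
```

>>> step_arm(
  deltas=[
    [0,0,0,0,0,0,-0.3],
    [0,0,0,0,0,0,-0.3],
  ],
)

```text
time_s: 20.2
tcp_pos: [0.5904, 0.2728, 0.1603]
eef_rot: [-99.8, -0.1, -20.1]
contact_force: [0.1, 0.1, -0.9]
gripper_width: 0.0302
```

>>> step_arm(
  deltas=[
    [0,0,0,0,0,0,0.3],
    [0,0,0,0,0,0,0.3],
    [0,0,0,0,0,0,0.3],
    [0,0,0,0,0,0,0.3],
  ],
)

```text
time_s: 20.6
tcp_pos: [0.5903, 0.2727, 0.16]
eef_rot: [-99.9, -0.1, -20.1]
contact_force: [0.2, 0.2, -0.9]
gripper_width: 0.055
```

```bash
python3 - <<'E'
from h import *
st()
cap('side','d15'); crop('d15',110,150,160,130,4,'d15b'); cap('wrist','w15')
E
```

```text
{'time_s': 20.6, 'joints': [-10.068, 32.671, -18.176, -91.464, -76.065, -129.692], 'tcp_pos': [0.59, 0.273, 0.16], 'eef_rot': [-99.852, -0.145, -20.054], 'contact_force': [0.192, 0.218, -0.88], 'gripper_width': 0.055}
```

View pics/d15b.png

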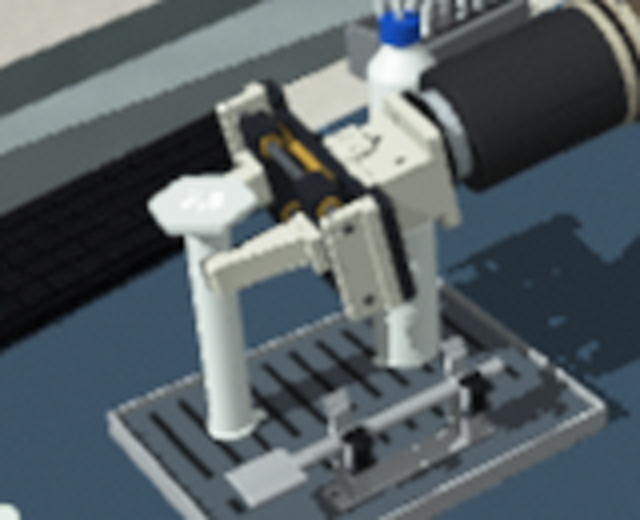

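View pics/w15.png

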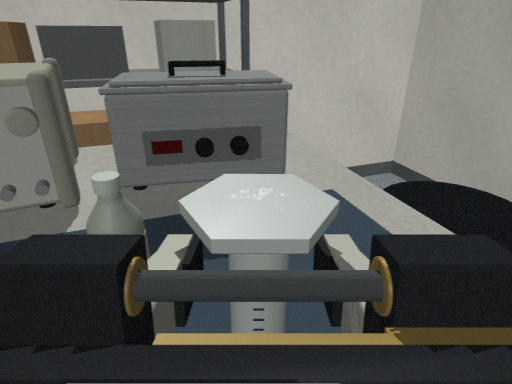

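>>> step_arm(
  deltas=[
    [0,0,0,0,0.5,-8,0.3],
    [0,0,0,0,0.9,-18,0.3],
    [0,0,0,0,1.2,-25,0.3],
    [0,0,0,0,0,-30,0.3],
    [0,0,0,0,-10,-35,0.3],
    [0,0,0,0,-20,-35,0.3],
    [0,0,0,0,-30,-30,0.3],
    [0,0,0,0,-15,-10,0.3],
    [0,0,0,0,0,0,0.3],
    [0,0,0,0,0,0,0.3],
  ],
)

```text
time_s: 21.7
tcp_pos: [0.5218, 0.092, 0.2664]
eef_rot: [-100.2, 0.1, -20.2]
contact_force: [-0.8, 0.9, -0.9]
gripper_width: 0.0568
```

```bash
python3 - <<'E'
from h import *
st()
cap('side','d16'); crop('d16',110,150,160,130,4,'d16b'); cap('scene','s16'); crop('s16',260,140,120,110,6,'s16b')
E
```

```text
{'time_s': 21.7, 'joints': [-27.977, 20.559, -16.527, -77.175, -90.005, -142.274], 'tcp_pos': [0.522, 0.092, 0.266], 'eef_rot': [-100.197, 0.059, -20.166], 'contact_force': [-0.826, 0.913, -0.946], 'gripper_width': 0.057}
```

View pics/d16b.png

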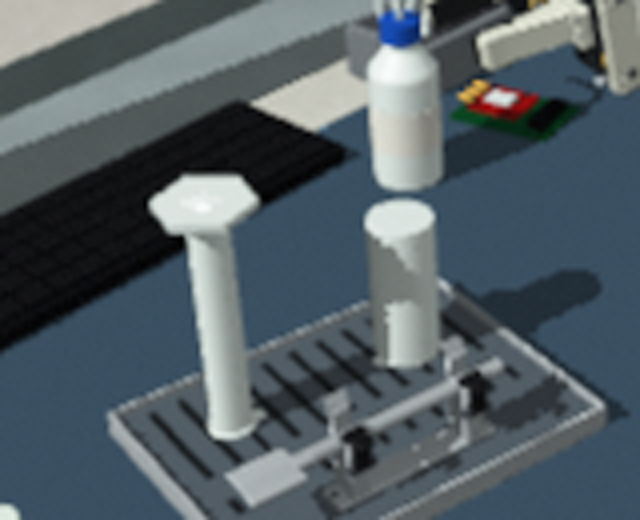

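View pics/s16b.png

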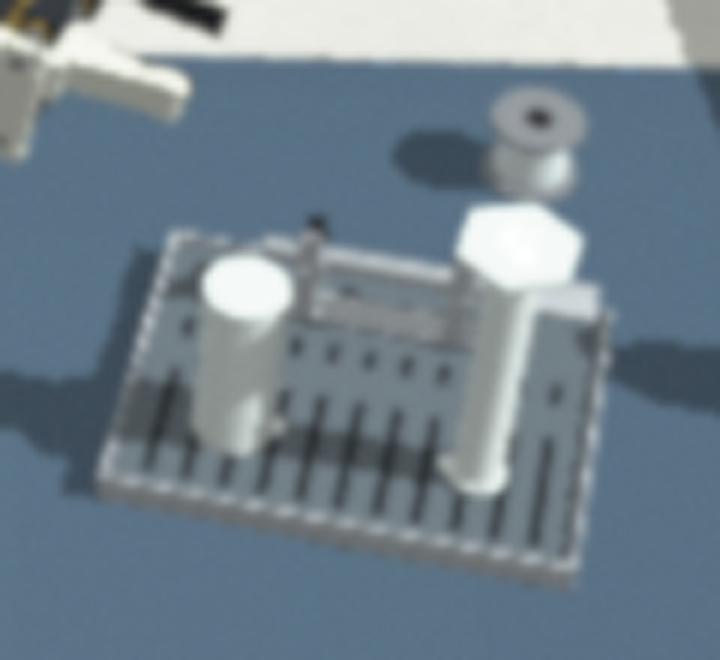

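View pics/s16.png

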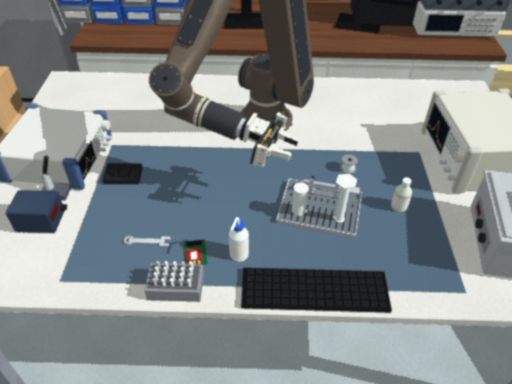

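```bash
python3 - <<'E'
from h import *
print('foot',tri(('s16',346.7,181.2),('d16',160.75,200.75)))
e=atz('w7',256.5,101,.062); print('handle end stand coords',f(e),'clip mid', f(np.array([.4621,.2149])), 'noses',f(atz('w7',261.5,132,.068)),f(atz('w7',261.5,224,.068)))
crop('w7',225,90,75,185,4,'w7b'); im=cv2.imread('pics/w7b.png')[:600]; crop('d16',180,230,65,50,8,'d16c')
cv2.imwrite('pics/w7b.png',im)
E
```

```text
foot (array([0.58283886, 0.26027576, 0.19221918]), [np.float64(0.0004259442559587117), np.float64(0.0004259442559585098)])
handle end stand coords (np.float64(0.4058), np.float64(0.2361)) clip mid (np.float64(0.4046), np.float64(0.3098)) noses (np.float64(0.4009), np.float64(0.2636)) (np.float64(0.3996), np.float64(0.3545))
```

View pics/w7b.png

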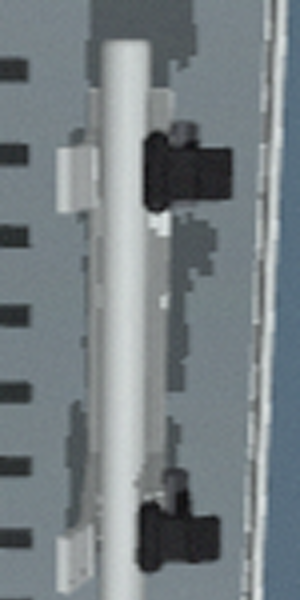

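View pics/d16c.png

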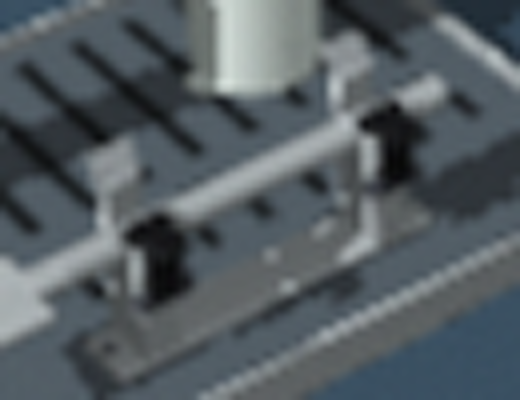

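```bash
python3 - <<'E'
from h import *
st(); print(r.close_job())
E
```

```text
{'time_s': 21.8, 'joints': [-27.899, 20.645, -16.534, -77.199, -89.991, -142.274], 'tcp_pos': [0.522, 0.093, 0.266], 'eef_rot': [-100.173, 0.147, -20.115], 'contact_force': [0.654, 0.544, -0.619], 'gripper_width': 0.057}
the job is handed in; nothing more can be done
None
```

Both pieces are on the drying stand, and I handed the job in at 21.8 s with the arm touching nothing. `close_job` gives no verdict.

**Paddle:** I pressed the handle past both jaws until it bottomed out. The wrist force peaked at about 83 N there, under the 120 N limit. The pictures afterwards show both black jaws over the handle. It sits about 1 mm off centre along the clips. The jaw noses measured within about 1 mm of where they sat when shut, so I take them as closed.

**Cylinder:** I turned it mouth down over the empty peg and lowered it until I felt about 6 N of contact. By my tracking, the mouth was then at 16 mm, which is the drain plate's height. It was still standing upright after release and retreat. The last picture check put its foot at a height of 192 mm instead of the expected 196 mm, a 4 mm disagreement that I put down to reading the pixels. Its measured position was about 3 mm from the peg's estimated centre.

The last views show the other items apparently where they started.

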